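Raise a closed pack on the viewing tray

TASK

Show the lidded clear pack to the pass behind the counter: take the pepper mill off the steel tray and stand it on the worktop, slide the pack (do not lift it) from its side shelf down into the tray so that it lies flat in it, then raise the tray by its bar until the pointer is in the middle of the gauge's thick dark mark, about 50 degrees up, and hold it still there for two seconds. Lower the tray gently all the way down with the pack still in it, let go, and leave the dish of greens on its shelf and all the other things on the worktop as they are.

Things in the scene. Friction and masses are not known exactly. Their poses are not given: they have to be found in the camera images.
- stand: Viewing stand fixed on the worktop, 440 mm long in its y, about 150 mm deep in x; origin at its middle on the worktop, z up. Its +x (bar side) points roughly to the robot. Two oak side shelves with the tilting steel tray between them. A bow gauge of thin rod stands behind the hinge (x -78 to -130 mm, y 9 mm, top 76 mm up); the thick dark sleeve on it is the mark.
- shelf_right (a point): Centre of the side shelf on the robot's right, top (stand's y +143 mm), 34 mm above the worktop; axes as the stand's. 150 x 150 mm; a fence along the hinge side (away from the robot) has its inner face at x = -69 mm and rises 12 mm over the shelf; no rim on the other sides.
- shelf_left (a point): The same for the side shelf on the robot's left (stand's y -143 mm).
- tray (a joint): Tilt of the tray in rad: 0 = down and level (rest), grows to 1.3 as its near edge, with the bar, is raised; falls shut when let go. Hinge line: parallel to the stand's y at stand x = -80 mm, 28 mm above the worktop. A 45 mm pointer rod stands up from the hinge and leans along the gauge with the tray; the mark spans 0.75 to 1.0 rad.
- tray_mid (a point): Centre of the tray's top face, 31 mm above the worktop when down (3 mm below the shelves); z is the tray's normal, x runs away from the hinge. Plate 130 mm in y, 150 mm in x; lip at the hinge (inner face at x = -72 mm, rising 11 mm), no other rim, but with the tray down the shelf edges stand 3 mm proud at y = -68 and +68 mm.
- tray_bar (a point): Middle of the tray's grip bar: a round steel rod 10 mm thick, 100 mm long, parallel to the hinge, 47 mm beyond the near edge of the plate (robot's side), joined to it by a rod at each end. 202 mm from the hinge line; 32 mm above the worktop when the tray is down.
- pack: Closed clear ribbed take-away pack, a flat box 114 mm in its x, 126 mm in its y and 26 mm high, about 0.12 kg; origin at the centre of its underside. It lies on one of the two side shelves (left or right) with its y axis roughly along the stand's x.
- mill: Glass and grey pepper mill, upright, 44 mm across up to 74 mm height, then a 34 mm cap, 90 mm in all; origin at the centre of its underside. It stands on the tray at the start.
- greens: Small white dish with greens, 95 x 87 x 46 mm, origin at the centre of its underside; stands on the other side shelf and stays there.
- cup: Clear drinking glass, 80 mm across, 91 mm high, origin under its centre; bystander on the worktop.
- jar: Glass jar with grey lid, 54 mm across, 85 mm high, origin under its centre; bystander on the worktop.
- pan: Deep steel pan, 141 x 107 x 88 mm, origin under its centre; bystander on the worktop.
- spice: Spice jar with black cap, 41 mm across, 105 mm high, origin under its centre; bystander on the worktop.
- canister: Dark wooden canister, 79 mm across, 87 mm high, origin under its centre; bystander on the worktop.
There are look-alikes about, which are no part of the job. Leave any blue or purple look-alike of the mill alone.

How it is judged:
By the outcome, as a careful person would: the job done as asked, in the order asked, and still so for the second after the job is handed in, with the robot touching nothing.
It also fails if it takes over 72 s, if anything falls off the work surface, if the arm or the gripper's body presses on something with over 40 N, if the wrist force passes 120 N, or if a joint passes its speed limit or range.

ROBOT

A 6-joint arm with a two-finger parallel gripper is mounted at the origin on a cart in front of the work surface, level with it; the furniture and walls round the work are solid. World frame = base frame: x ahead of the robot, y to its left, z up, the work surface at z = 0. Lengths are in m, angles in rad, forces in N, time in s.
With the tool pointing down it reaches from about 0.3 to 0.775 m from the base axis. Payload 14.6 kg.
Tool frame: the origin (TCP) lies at the very end of the fingers, on their centre line; the grasp point (between the pads) lies 19 mm behind it (ctrl.hold_point_z is the z of the grasp point in the tool frame, in m); z points along the fingers, y is the direction in which the jaws open and shut (so a half turn about z gives the same grasp; the last joint's range is limited). The gripper opens to 94 mm and grips with 3 to 60 N. Pads are 16 mm wide; open, the fingers measure 119 mm over their backs; the gripper's body (75 mm by 177 mm) begins 78 mm behind the grasp point.
Start: joints at [1.175, 0.3, 1.521, -0, 1.321, -0.067], TCP at [0.178, 0.521, 0.205] pointing down, gripper open.
Joint ranges: [-3.03, 3.03], [-0.79, 2.21], [0.23, 2.52], [-1.04, 4.18], [0, 3.07], [-2.55, 2.55]. Speed limits (rad/s): [2.22, 2.22, 2.57, 3.14, 3.14, 3.14].

INTERFACE

Orientations are given as [roll, pitch, yaw] about the fixed x, y, z axes, in that order (R = Rz(yaw) Ry(pitch) Rx(roll)).
In Python, from station import ctrl, cams, hand_in gives the robot as it stands.
- The arm moves only by the tool servo_tool, never from a script. Its argument "rows" is a list of rows, each a list of 7 numbers: the shift along the world's x, y, z in m, then the turn, a rotation vector about the world's x, y, z in rad, then the gripper command: -1 is shut, 1 is fully open, values between are in proportion. A call has exactly 8 rows; each row is the pose to reach, as a shift and turn from the pose measured when the call began; what a row does not reach only later rows make up. A row lasts 1/12 s, in which the tool goes at most 41.7 mm and 7.16 degrees, less where a joint would pass 70% of its speed; a pose out of reach is approached as far as the arm can. A call with a gripper value outside its range is refused whole. The fingers move at their own pace and stop on an object; "newtons" is the grip in N (left out, the last holds). Time passes only in rows, so rows that repeat a pose let the fingers close, or fill a call up. It gives the time, the measured TCP pose, the force and the opening at its end, in the units of the state.
- ctrl.get_obs(): the state, without advancing time (a new reading comes with each control period).
- cams.camera(name): name is "scene" or "top"; returns a dict with "image" (400x640x3 uint8, red, green, blue), "depth" (400x640 float32, m along the optical axis (not along the pixel's ray), 0 where there is no reading), "fx", "fy", "cx", "cy" (pixels), "rvec" (rotation vector, rad) and "tvec" (3), from world to camera coordinates, as OpenCV has them. Camera axes: x right, y down, z forward; pixel columns grow to the right and rows downward; lengths in m; the calibration is good to about 2 mm. A picture is of the moment at which its call begins.
- hand_in(): hands the job in, once; it reports no verdict.
Trained networks look in a picture, given as the dict that the camera call returned (one of the last four; its "shot" number tells which), for a name from the list of things; names that differ only in an ending like _2 or _b are one class to them, and where a whole thing is asked for, a point or a joint stands for the part that bears it (a point fixed in the world has none). Each returns a list of dicts, best first, with "p" (0 to 1); they miss things now and then, are a little off and sometimes report something else, mostly with a low value. They report only what shows in the picture. A call takes as long as a camera call. They do not tell look-alikes from the thing itself.
- cams.spot_in(picture, name): "box" ([left, top, right, bottom] as shares, 0 to 1, of the picture: columns of its width, rows of its height, round what is visible of it).
- cams.place_of(picture, name): "at" ([column, row] as shares, 0 to 1, of the picture: columns of its width, rows of its height: a listed point, or the origin of a listed thing).
The state is a dict: "time_s": time; "qpos": joint angles; "joint_vel": joint speeds; "tau": joint torques, N m; "ee_pos": TCP position; "eef_rot": TCP orientation; "force": force on the tool from outside, world axes, zero at the start; "moment": the same for the moment, N m; "grip_width": finger opening in m.
Only numpy, scipy, OpenCV 4.12 (cv2) and the standard library are available. Lean on these libraries where they do the work, as an engineer would, in place of code of your own. Each camera call takes 0.05 s, during which the arm holds its last target.

## Working session

There is one attempt and no reset: what is moved stays moved. The work goes in short steps, Python scripts to look and compute and a tool call to move; the robot and the scene stay as the last step left them, time stands still between calls to the robot, and variables do not carry over. Pictures are saved under pics/ and viewed, and the job is handed in when it is done.

Besides the shell and the picture viewer there is one more tool, called after "Call:" as name(argument=value, ...), one argument or row to a line, values as JSON. servo_tool: Moves the arm, as the interface text tells. Its arguments: {"type":"object","properties":{"rows":{"type":"array"},"newtons":{"type":"number"}},"required":["rows"]}

```bash
ls; mkdir -p pics
cat > h.py <<'E'
import numpy as np, cv2
from station import ctrl, cams, hand_in
def shot(n,fn):
    p=cams.camera(n); cv2.imwrite('pics/'+fn,p['image'][:,:,::-1]); return p
def RT(p): return cv2.Rodrigues(np.array(p['rvec'],float))[0],np.array(p['tvec'],float).ravel()
def ray(p,u,v,z):
    R,t=RT(p); d=R.T@np.array([(u-p['cx'])/p['fx'],(v-p['cy'])/p['fy'],1]); c=-R.T@t
    return c+d*(z-c[2])/d[2]
def cloud(p):
    R,t=RT(p); v,u=np.mgrid[0:400,0:640]; d=p['depth']
    P=np.stack([(u-p['cx'])/p['fx']*d,(v-p['cy'])/p['fy']*d,d],-1)
    W=(P-t)@R; W[d<=0]=np.nan; return W
def pix(p,X):
    R,t=RT(p); c=R@np.array(X)+t; return c[0]/c[2]*p['fx']+p['cx'],c[1]/c[2]*p['fy']+p['cy']
E
python3 - <<'E'
from h import *
print(ctrl.get_obs(),ctrl.hold_point_z)
Z=dict(stand=0,shelf_right=.034,shelf_left=.034,tray_mid=.031,tray_bar=.032,pack=.034,mill=.031,greens=.034,cup=0,jar=0,pan=0,spice=0,canister=0)
for n in ('top','scene'):
    p=shot(n,n+'0.png')
    for k in Z:
        for d in cams.place_of(p,k)[:3]:
            u,v=d['at'][0]*640,d['at'][1]*400
            print(n,k,round(d['p'],2),round(u),round(v),ray(p,u,v,Z[k]).round(3))
E
```

```text
pics
{'time_s': 0.0, 'qpos': array([ 1.17538819e+00,  3.00505090e-01,  1.52158525e+00, -1.28191458e-05,
        1.32067784e+00, -6.65859613e-02]), 'joint_vel': array([ 0.00044055, -0.00102283, -0.00121711,  0.00049928,  0.00059994,
        0.00063124]), 'tau': array([ 7.72248750e-04, -5.31806266e+01, -3.52737415e+01,  7.07995822e-02,
        2.43999698e-02, -4.64312109e-05]), 'ee_pos': array([0.17750909, 0.52029309, 0.20486592]), 'eef_rot': array([-3.14041890e+00, -6.58268863e-05,  2.81277362e+00]), 'force': array([-0.79423034, -0.03619325, -0.01551047]), 'moment': array([0.05922928, 0.02461845, 0.01435756]), 'grip_width': 0.09430834186255004} -0.0188
top stand 0.6 303 185 [ 0.537 -0.095  0.   ]
top shelf_right 0.86 335 208 [ 0.448 -0.218  0.034]
top shelf_left 0.86 273 164 [0.608 0.016 0.034]
top tray_mid 0.89 307 185 [ 0.532 -0.111  0.031]
top tray_mid 0.67 413 226 [ 0.389 -0.5    0.031]
top tray_bar 0.86 283 217 [ 0.412 -0.027  0.032]
top pack 0.85 336 214 [ 0.427 -0.22   0.034]
top mill 0.63 350 260 [ 0.264 -0.274  0.031]
top mill 0.56 226 175 [0.564 0.188 0.031]
top mill 0.47 31
[... 503 characters left out ...]
ft 0.65 280 162 [0.588 0.026 0.034]
scene tray_mid 0.81 303 183 [ 0.513 -0.101  0.031]
scene tray_bar 0.74 270 197 [ 0.404 -0.03   0.032]
scene tray_bar 0.16 323 210 [ 0.412 -0.221  0.032]
scene pack 0.7 327 208 [ 0.421 -0.229  0.034]
scene mill 0.75 372 232 [ 0.378 -0.398  0.031]
scene mill 0.73 314 182 [ 0.534 -0.131  0.031]
scene mill 0.69 399 245 [ 0.356 -0.489  0.031]
scene greens 0.84 278 159 [0.606 0.045 0.034]
scene cup 0.72 402 244 [ 0.397 -0.489  0.   ]
scene jar 0.65 362 269 [ 0.254 -0.411  0.   ]
scene pan 0.75 438 224 [ 0.524 -0.568  0.   ]
scene spice 0.87 399 200 [ 0.593 -0.42   0.   ]
scene spice 0.16 251 144 [0.696 0.215 0.   ]
scene canister 0.95 254 146 [0.688 0.197 0.   ]
```

Run:
```python
import cv2
for n in('top','scene'):
    a=cv2.imread(f'pics/{n}0.png'); cv2.imwrite(f'pics/{n}0c.png',cv2.resize(a[110:310,190:457],(800,600),interpolation=cv2.INTER_CUBIC))
```

```text
(no output)
```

View pics/top0.png

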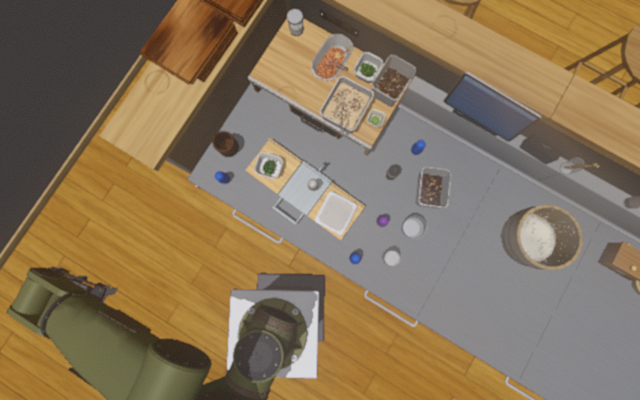

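View pics/top0c.png

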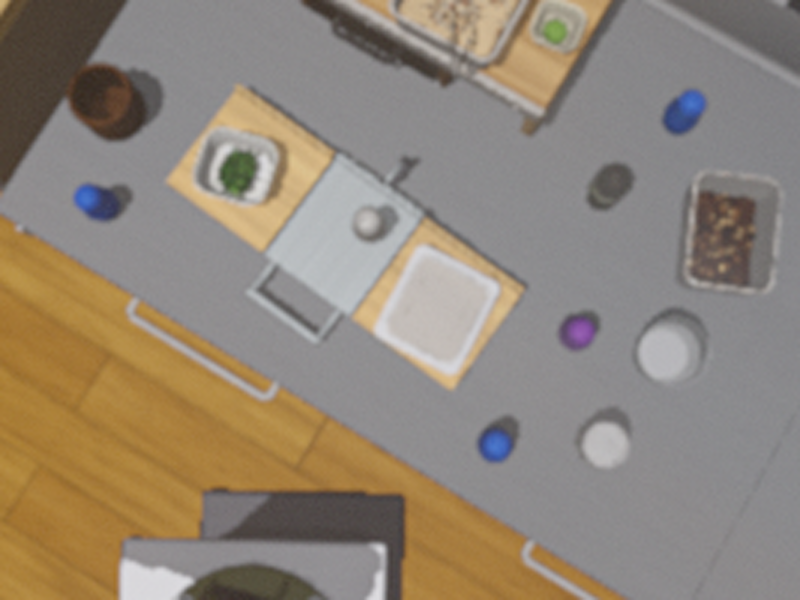

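View pics/scene0c.png

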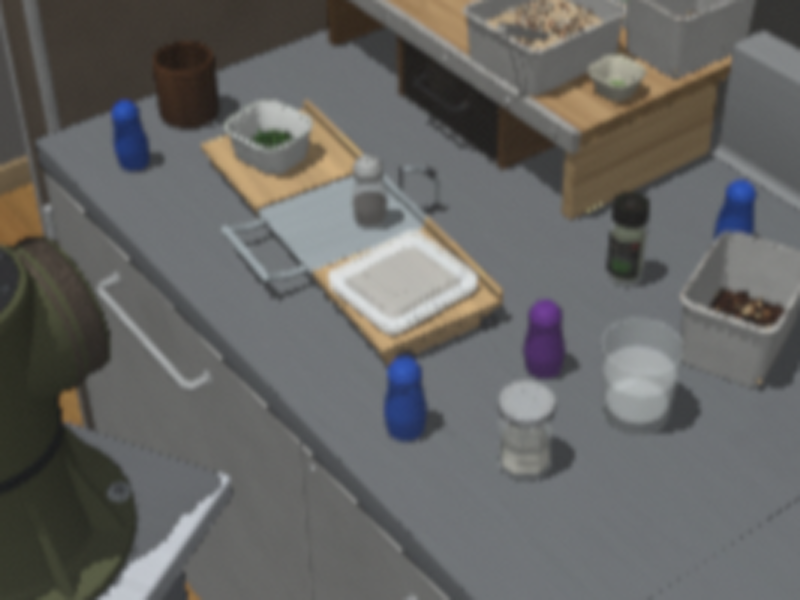

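View pics/scene0.png

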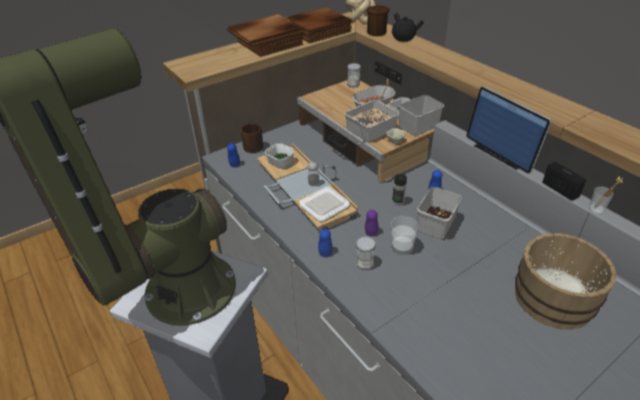

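```bash
cat > fit.py <<'E'
from h import *
for n in ('top','scene'):
    p=shot(n,n+'1.png'); W=cloud(p); I=p['image'].astype(int)
    R,t=RT(p); print(n,'cam at',(-R.T@t).round(3),'fx',p['fx'])
    m=(W[...,0]>.3)&(W[...,0]<.75)&(W[...,1]>-.4)&(W[...,1]<.15)
    warm=(I[...,0]-I[...,2]>50)
    oak=m&warm&(W[...,2]>.02)&(W[...,2]<.05)
    oz=m&warm&(W[...,2]>.02)&(W[...,2]<.04)
    print('oak z',np.nanmedian(W[...,2][oz]),oz.sum())
    st=m&(W[...,2]>.018)&(W[...,2]<.08)
    k,lab,s,_=cv2.connectedComponentsWithStats(st.astype(np.uint8))
    for i in range(1,k):
        if s[i,4]>20:
            P=W[lab==i]; print(i,s[i],cv2.minAreaRect(P[:,:2].astype(np.float32)))
    # pack height band
    for lo,hi in ((.052,.068),(.09,.14)):
        b=m&(W[...,2]>lo)&(W[...,2]<hi)
        k,lab,s,_=cv2.connectedComponentsWithStats(b.astype(np.uint8))
        for i in range(1,k):
            if s[i,4]>5:
                P=W[lab==i]; print('band',lo,s[i],cv2.minAreaRect(P[:,:2].astype(np.float32)),P.mean(0).round(4))
E
python3 fit.py
```

```text
top cam at [ 0.301 -0.191  1.441] fx 388.2234514241362
oak z 0.034167370350455986 1305
1 [310 125  31  13 110] ((0.7378910779953003, -0.17457464337348938), (0.11279983818531036, 0.022313889116048813), 81.02262115478516)
7 [ 245  138  119  102 4881] ((0.5221283435821533, -0.09895893931388855), (0.43641772866249084, 0.25223952531814575), 55.00862503051758)
9 [363 147   9   7  26] ((0.666706383228302, -0.3349997103214264), (0.013738997280597687, 0.033242229372262955), 27.935056686401367)
11 [376 215  10  12  50] ((0.40475940704345703, -0.3778820037841797), (0.041837483644485474, 0.024666795507073402), 26.08412742614746)
band 0.052 [310 126  16   5  28] ((0.7404137849807739, -0.1465631127357483), (0.01546914130449295, 0.0551050640642643), 0.04491715878248215) [ 0.7418 -0.1478  0.0636]
band 0.052 [329 129  10   6  15] ((0.7285869121551514, -0.20582741498947144), (0.03784314543008804, 0.0029026707634329796), 63.01637649536133) [ 0.7297 -0.2031  0.0596]
band 0.052 [256 154  25  19  54] ((0.6156505942344666, 0.039269257336854935), (0.051779117435216904, 0.09198268502950668), 27.4874114990234
[... 2938 characters left out ...]
7978515625) [ 0.5136 -0.1405  0.06  ]
band 0.052 [302 187  45  32 715] ((0.4266442358493805, -0.2174604833126068), (0.10984408110380173, 0.1251596063375473), 64.17369079589844) [ 0.4239 -0.218   0.0566]
band 0.052 [366 217  11   7  42] ((0.3931306302547455, -0.38591140508651733), (0.015752635896205902, 0.030607741326093674), 9.35024642944336) [ 0.3922 -0.3864  0.0602]
band 0.09 [342 128  66  34 972] ((0.7467020750045776, -0.26909339427948), (0.2143232822418213, 0.12260279059410095), 60.80058670043945) [ 0.7058 -0.2939  0.1182]
band 0.09 [308 162  10  11  95] ((0.5201456546783447, -0.13541536033153534), (0.03348114341497421, 0.030281245708465576), 24.809619903564453) [ 0.5185 -0.1365  0.107 ]
```

```bash
cat > fit2.py <<'E'
from h import *
pts={'stand':(0,0,0),'shelf_right':(0,.143,.034),'shelf_left':(0,-.143,.034),'tray_mid':(0,0,.031),'tray_bar':(.122,0,.032)}
A=[];B=[]
for n in ('top','scene'):
    p=cams.camera(n)
    for k,v in pts.items():
        d=cams.place_of(p,k)[0]; w=ray(p,d['at'][0]*640,d['at'][1]*400,v[2]); A.append(v[:2]);B.append(w[:2])
    W=cloud(p); 
    m=(W[...,0]>.3)&(W[...,0]<.75)&(W[...,1]>-.4)&(W[...,1]<.15)&(W[...,2]>.018)&(W[...,2]<.08)
    k,lab,s,_=cv2.connectedComponentsWithStats(m.astype(np.uint8)); i=1+s[1:,4].argmax(); P=W[lab==i][:,:3]
    for yaw in np.radians((143.5,145,146.5)):
        X=np.array([np.cos(yaw),np.sin(yaw)]);Y=np.array([-X[1],X[0]])
        x=P[:,:2]@X;y=P[:,:2]@Y
        c=(x.max()-.127)
        print(n,np.degrees(yaw),'y ends',np.percentile(y,[.3,99.7]),'x',np.percentile(x,[.3,99.7]),(P[:,:2].mean(0)).round(3))
A=np.array(A);B=np.array(B)
def fit(A,B):
    a=A-A.mean(0);b=B-B.mean(0); th=np.arctan2((a[:,0]*b[:,1]-a[:,1]*b[:,0]).sum(),(a*b).sum())
    R=np.array([[np.cos(th),-np.sin(th)],[np.sin(th),np.cos(th)]]); t=B.mean(0)-R@A.mean(0); return th,R,t
th,R,t=fit(A,B);print(np.degrees(th),t);print((B-(A@R.T+t)).round(3))
E
python3 fit2.py
```

```text
top 143.5 y ends [-0.44672592 -0.0141397 ] x [-0.57174886 -0.35433967] [ 0.518 -0.103]
top 145.0 y ends [-0.43444557 -0.00153896] x [-0.57739628 -0.36012112] [ 0.518 -0.103]
top 146.5 y ends [-0.42189236  0.01128594] x [-0.58264798 -0.36572825] [ 0.518 -0.103]
scene 143.5 y ends [-0.44235555 -0.00939905] x [-0.59585498 -0.35021852] [ 0.496 -0.116]
scene 145.0 y ends [-0.42941064  0.00286328] x [-0.60151111 -0.35630042] [ 0.496 -0.116]
scene 146.5 y ends [-0.41708841  0.01622558] x [-0.60675499 -0.36169905] [ 0.496 -0.116]
147.20827589836662 [ 0.52156494 -0.09820785]
[[ 0.006  0.   ]
 [-0.004  0.001]
 [-0.004 -0.007]
 [ 0.016 -0.001]
 [ 0.    -0.01 ]
 [-0.003 -0.001]
 [ 0.001  0.009]
 [-0.005 -0.003]
 [ 0.001  0.005]
 [-0.007  0.007]]
```

```bash
cat > ov.py <<'E'
from h import *
import sys
def overlay(p,fn,C,yaw,crop=(225,120,375,250),extra=[]):
    S=5; x0,y0,x1,y1=crop
    a=cv2.resize(np.ascontiguousarray(p['image'][y0:y1,x0:x1,::-1]),None,fx=S,fy=S,interpolation=cv2.INTER_CUBIC)
    X=np.array([np.cos(yaw),np.sin(yaw)]);Y=np.array([-X[1],X[0]])
    def w(q): return [*(np.array(C)+q[0]*X+q[1]*Y),q[2]]
    def L(a1,close,col,world=False):
        q=[ (np.array(pix(p,v if world else w(v)))+.5-[x0,y0])*S for v in a1]
        cv2.polylines(a,[np.int32(q)],close,col,1)
    for s in(1,-1):
        L([(-.075,s*.068,.034),(.075,s*.068,.034),(.075,s*.218,.034),(-.075,s*.218,.034)],1,(0,0,255))
        L([(-.069,s*.068,.046),(-.069,s*.218,.046)],0,(0,255,255))
    L([(.117,-.05,.032),(.127,-.05,.032),(.127,.05,.032),(.117,.05,.032)],1,(0,255,0))
    for e in extra: L(e,1,(255,0,255),True)
    cv2.imwrite('pics/'+fn,a)
if __name__=='__main__':
    for n in('top','scene'):
        overlay(cams.camera(n),n+sys.argv[1]+'.png',(float(sys.argv[2]),float(sys.argv[3])),np.radians(float(sys.argv[4])))
E
python3 ov.py ov1 .5212 -.1013 145
```

```text
(no output)
```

View pics/topov1.png

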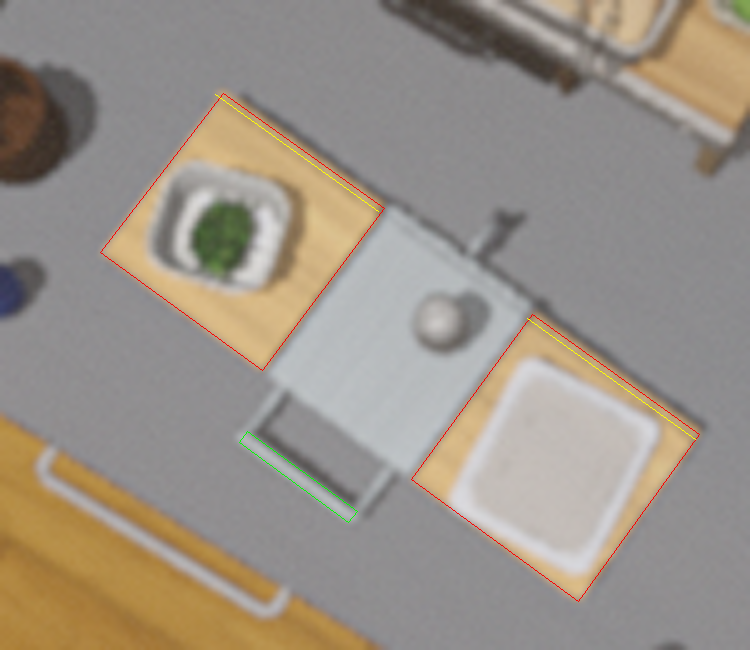

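View pics/sceneov1.png

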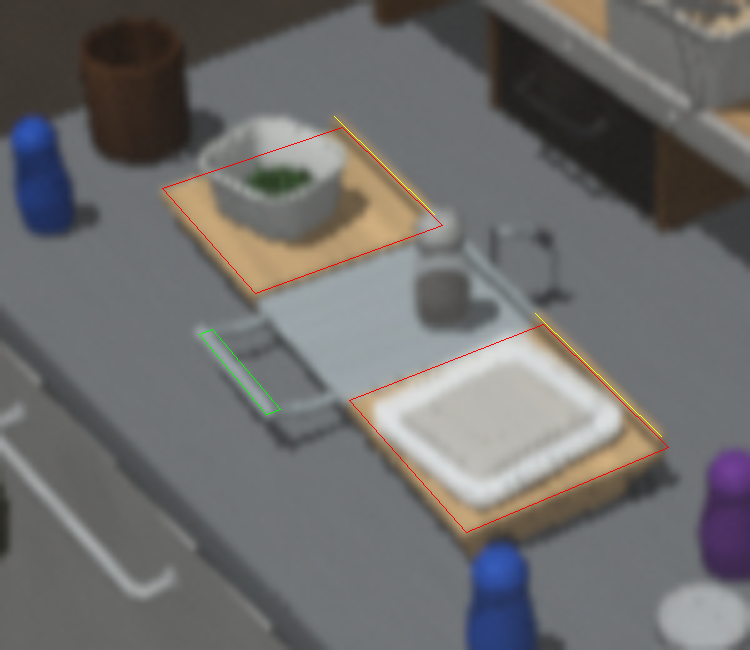

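```bash
cat > m.py <<'E'
from h import *
for n in ('top','scene'):
    p=cams.camera(n); W=cloud(p)
    for lo in (.06,.08,.10,.113):
        b=(np.hypot(W[...,0]-.527,W[...,1]+.134)<.045)&(W[...,2]>lo)&(W[...,2]<.135)
        P=W[b]; print(n,lo,b.sum(),P.mean(0).round(4),P.min(0).round(3),P.max(0).round(3))
    d=[(x['p'],np.array(x['box'])*[640,400,640,400]) for x in cams.spot_in(p,'mill')]
    for x in d: print(x)
    if n=='top':
        b=(W[...,2]>.1)&(W[...,0]>.45)&(W[...,1]<0)&(W[...,1]>-.6)&(W[...,0]<.8)
        P=W[b]
        for y in np.arange(-.5,0,.05):
            q=P[abs(P[:,1]-y)<.025]
            if len(q): print(round(y,2),'min x',q[:,0].min().round(3))
    print('spice',[ray(p,*(np.array(x['at'])*[640,400]),0).round(3) for x in cams.place_of(p,'spice')])
E
python3 m.py
```

```text
top 0.06 120 [ 0.5249 -0.1344  0.1009] [ 0.509 -0.153  0.062] [ 0.546 -0.114  0.123]
top 0.08 92 [ 0.5267 -0.1343  0.1105] [ 0.512 -0.15   0.08 ] [ 0.546 -0.114  0.123]
top 0.1 75 [ 0.528  -0.1337  0.1159] [ 0.513 -0.148  0.107] [ 0.546 -0.119  0.123]
top 0.113 51 [ 0.5282 -0.1328  0.1184] [ 0.513 -0.148  0.113] [ 0.541 -0.12   0.123]
(0.68, array([217.024, 169.92 , 228.224, 185.68 ]))
(0.63, array([305.728, 177.68 , 315.008, 189.4  ]))
(0.55, array([414.528, 139.12 , 426.432, 153.4  ]))
(0.43, array([385.984, 160.48 , 396.672, 179.6  ]))
-0.45 min x 0.565
-0.4 min x 0.566
-0.35 min x 0.65
-0.3 min x 0.653
-0.25 min x 0.678
-0.2 min x 0.68
-0.15 min x 0.513
-0.1 min x 0.517
-0.05 min x 0.797
spice [array([ 0.598, -0.41 ,  0.   ])]
scene 0.06 193 [ 0.5166 -0.1374  0.0902] [ 0.502 -0.155  0.06 ] [ 0.538 -0.113  0.12 ]
scene 0.08 122 [ 0.5182 -0.1368  0.102 ] [ 0.505 -0.155  0.081] [ 0.537 -0.119  0.12 ]
scene 0.1 68 [ 0.52   -0.1356  0.1112] [ 0.505 -0.151  0.1  ] [ 0.537 -0.119  0.12 ]
scene 0.113 30 [ 0.5233 -0.134   0.1159] [ 0.51  -0.146  0.113] [ 0.537 -0.122  0.12 ]
(0.86, array([315.392, 226.8  , 334.272, 258.48 ]))
(0.68, array([388.8  , 216.6  , 417.408, 256.12 ]))
(0.66, array([364.48 , 207.4  , 379.008, 239.   ]))
(0.57, array([426.304, 173.32 , 442.496, 190.32 ]))
(0.53, array([228.224, 145.52 , 237.504, 167.8  ]))
(0.51, array([307.584, 160.08 , 319.616, 187.   ]))
spice [array([ 0.591, -0.425,  0.   ])]
```

Call:
servo_tool(
  rows=[
    [0.175,-0.33,0.055,0,0,-0.9,1],
    [0.175,-0.33,0.055,0,0,-0.9,1],
    [0.175,-0.33,0.055,0,0,-0.9,1],
    [0.175,-0.33,0.055,0,0,-0.9,1],
    [0.175,-0.33,0.055,0,0,-0.9,1],
    [0.175,-0.33,0.055,0,0,-0.9,1],
    [0.175,-0.33,0.055,0,0,-0.9,1],
    [0.175,-0.33,0.055,0,0,-0.9,1],
  ],
  newtons=20,
)

```text
time_s: 3.17
ee_pos: [0.3325, 0.2273, 0.2546]
eef_rot: [3.141, -0.0, 1.905]
force: [0.7, 0.9, -0.0]
grip_width: 0.0938
```

Call:
servo_tool(
  rows=[
    [0.193,-0.361,-0.04,0,0,-0.945,0.7],
    [0.193,-0.361,-0.04,0,0,-0.945,0.7],
    [0.193,-0.361,-0.04,0,0,-0.945,0.7],
    [0.193,-0.361,-0.04,0,0,-0.945,0.7],
    [0.193,-0.361,-0.04,0,0,-0.945,0.7],
    [0.193,-0.361,-0.04,0,0,-0.945,0.7],
    [0.193,-0.361,-0.04,0,0,-0.945,0.7],
    [0.193,-0.361,-0.04,0,0,-0.945,0.7],
  ],
)

```text
time_s: 3.83
ee_pos: [0.4887, -0.0659, 0.2221]
eef_rot: [3.14, -0.0, 0.953]
force: [0.6, 1.1, 0.6]
grip_width: 0.08
```

Call:
servo_tool(
  rows=[
    [0.037,-0.068,-0.01,0,0,0.007,0.6],
    [0.037,-0.068,-0.01,0,0,0.007,0.6],
    [0.037,-0.068,-0.03,0,0,0.007,0.6],
    [0.037,-0.068,-0.06,0,0,0.007,0.6],
    [0.037,-0.068,-0.09,0,0,0.007,0.6],
    [0.037,-0.068,-0.12,0,0,0.007,0.6],
    [0.037,-0.068,-0.147,0,0,0.007,0.6],
    [0.037,-0.068,-0.147,0,0,0.007,0.6],
  ],
)

```text
time_s: 4.5
ee_pos: [0.5233, -0.1331, 0.0704]
eef_rot: [-3.136, 0.002, 0.96]
force: [-0.3, 0.7, -0.5]
grip_width: 0.0752
```

Call:
servo_tool(
  rows=[
    [0.002,-0.001,0.003,0,0,0,-1],
    [0.002,-0.001,0.003,0,0,0,-1],
    [0.002,-0.001,0.003,0,0,0,-1],
    [0.002,-0.001,0.003,0,0,0,-1],
    [0.002,-0.001,0.003,0,0,0,-1],
    [0.002,-0.001,0.003,0,0,0,-1],
    [0.002,-0.001,0.003,0,0,0,-1],
    [0.002,-0.001,0.003,0,0,0,-1],
  ],
)

```text
time_s: 5.17
ee_pos: [0.526, -0.1344, 0.0743]
eef_rot: [-3.138, 0.001, 0.96]
force: [2.3, -0.9, 6.5]
grip_width: 0.0374
```

Call:
servo_tool(
  rows=[
    [0,0,0.02,0,0,0,-1],
    [0,0,0.045,0,0,0,-1],
    [0,0,0.08,0,0,0,-1],
    [0,-0.03,0.1,0,0,0,-1],
    [0,-0.06,0.1,0,0,0,-1],
    [0,-0.09,0.1,0,0,0,-1],
    [-0.002,-0.12,0.1,0,0,0,-1],
    [-0.006,-0.15,0.1,0,0,0,-1],
  ],
)

```text
time_s: 5.83
ee_pos: [0.5196, -0.2855, 0.174]
eef_rot: [-3.137, 0.001, 0.96]
force: [1.3, 0.2, -2.3]
grip_width: 0.0374
```

Call:
servo_tool(
  rows=[
    [-0.003,-0.03,0,0,0,0,-1],
    [-0.005,-0.058,-0.02,0,0,0,-1],
    [-0.005,-0.058,-0.05,0,0,0,-1],
    [-0.005,-0.058,-0.08,0,0,0,-1],
    [-0.005,-0.058,-0.1,0,0,0,-1],
    [-0.005,-0.058,-0.11,0,0,0,-1],
    [-0.005,-0.058,-0.115,0,0,0,-1],
    [-0.005,-0.058,-0.115,0,0,0,-1],
  ],
)

```text
time_s: 6.5
ee_pos: [0.5145, -0.3433, 0.0586]
eef_rot: [-3.136, 0.001, 0.96]
force: [-0.1, 0.4, -1.0]
grip_width: 0.0376
```

Run:
```python
from h import *
p=shot('scene','s2.png')
a=p['image'][100:300,280:480,::-1]; cv2.imwrite('pics/s2c.png',cv2.resize(a,(600,600),interpolation=cv2.INTER_CUBIC))
print(ctrl.get_obs()['ee_pos'],ctrl.get_obs()['force'])
```

```text
[ 0.51492848 -0.34362471  0.05972968] [ 0.6695983  -0.32943289 -2.22094171]
```

View pics/s2c.png

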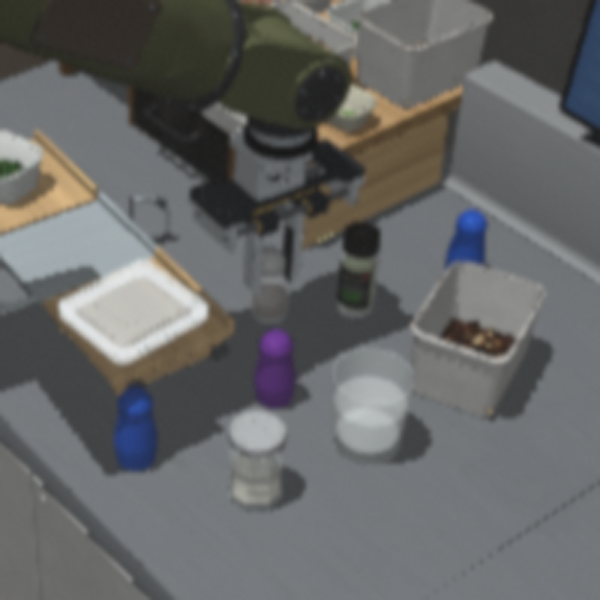

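Call:
servo_tool(
  rows=[
    [0,0,-0.005,0,0,0,-1],
    [0,0,-0.009,0,0,0,-1],
    [0,0,-0.012,0,0,0,-1],
    [0,0,-0.014,0,0,0,-1],
    [0,0,-0.015,0,0,0,-1],
    [0,0,-0.0155,0,0,0,-1],
    [0,0,-0.016,0,0,0,-1],
    [0,0,-0.016,0,0,0,-1],
  ],
)

```text
time_s: 7.22
ee_pos: [0.5149, -0.3436, 0.0437]
eef_rot: [-3.137, 0.001, 0.96]
force: [0.1, -0.2, -1.7]
grip_width: 0.0375
```

Call:
servo_tool(
  rows=[
    [0,0,-0.001,0,0,0,-1],
    [0,0,-0.002,0,0,0,-1],
    [0,0,-0.002,0,0,0,-1],
    [0,0,-0.003,0,0,0,-1],
    [0,0,-0.003,0,0,0,-1],
    [0,0,-0.003,0,0,0,-1],
    [0,0,-0.003,0,0,0,-1],
    [0,0,-0.003,0,0,0,-1],
  ],
)

```text
time_s: 7.88
ee_pos: [0.5155, -0.344, 0.0429]
eef_rot: [-3.14, 0.001, 0.961]
force: [-4.8, 3.4, 16.0]
grip_width: 0.0376
```

Call:
servo_tool(
  rows=[
    [-0.0005,0.0003,0.0,0,0,0,-1],
    [-0.0005,0.0003,0.0,0,0,0,0.2],
    [-0.0005,0.0003,0.0,0,0,0,0.5],
    [-0.0005,0.0003,0.0,0,0,0,0.8],
    [-0.0005,0.0003,0.0,0,0,0,0.8],
    [-0.0005,0.0003,0.0,0,0,0,0.8],
    [-0.0005,0.0003,0.03,0,0,0,0.8],
    [0,0,0.07,0,0,0,0.8],
  ],
)

```text
time_s: 8.55
ee_pos: [0.5141, -0.343, 0.1104]
eef_rot: [-3.133, 0.001, 0.961]
force: [-0.1, 0.1, 0.3]
grip_width: 0.0803
```

Call:
servo_tool(
  rows=[
    [0,0,0.03,0,0,0.12,0.95],
    [-0.03,0.034,0.04,0,0,0.24,0.95],
    [-0.06,0.067,0.04,0,0,0.36,0.95],
    [-0.09,0.1,0.04,0,0,0.48,0.95],
    [-0.12,0.134,0.04,0,0,0.6,0.95],
    [-0.145,0.162,0.04,0,0,0.72,0.95],
    [-0.159,0.179,0.04,0,0,0.84,0.95],
    [-0.159,0.179,0.04,0,0,0.96,0.95],
  ],
)

```text
time_s: 9.22
ee_pos: [0.3521, -0.1609, 0.1503]
eef_rot: [-3.133, 0.0, 1.928]
force: [-1.6, -0.2, 0.0]
grip_width: 0.0915
```

Run:
```python
from h import *
p=shot('scene','s3.png')
a=p['image'][100:300,230:480,::-1]; cv2.imwrite('pics/s3c.png',cv2.resize(a,(750,600),interpolation=cv2.INTER_CUBIC))
```

```text
(no output)
```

View pics/s3c.png

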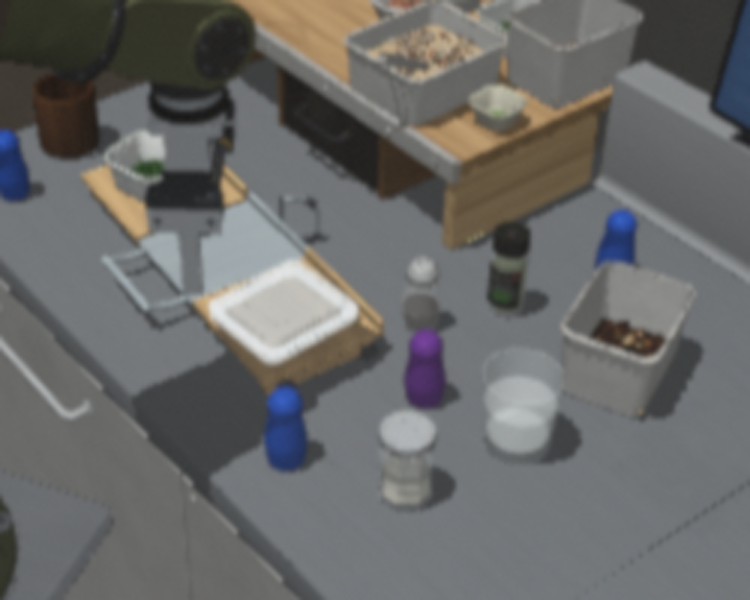

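Call:
servo_tool(
  rows=[
    [0.003,-0.003,0,0,0,0.12,0.95],
    [0.003,-0.003,0,0,0,0.24,0.95],
    [0.003,-0.003,0,0,0,0.36,0.95],
    [0.003,-0.003,0,0,0,0.48,0.95],
    [0.003,-0.003,-0.03,0,0,0.6,0.95],
    [0.003,-0.003,-0.06,0,0,0.603,0.95],
    [0.003,-0.003,-0.09,0,0,0.603,0.95],
    [0.003,-0.003,-0.108,0,0,0.603,0.95],
  ],
)

```text
time_s: 9.93
ee_pos: [0.3564, -0.1655, 0.0404]
eef_rot: [-3.133, -0.0, 2.537]
force: [-0.2, -1.0, -0.0]
grip_width: 0.0915
```

Call:
servo_tool(
  rows=[
    [0.004,-0.003,0,0,0,0,0.95],
    [0.008,-0.006,0,0,0,0,0.95],
    [0.012,-0.008,0,0,0,0,0.95],
    [0.016,-0.011,0,0,0,0,0.95],
    [0.019,-0.013,0,0,0,0,0.95],
    [0.022,-0.015,0,0,0,0,0.95],
    [0.025,-0.017,0,0,0,0,0.95],
    [0.025,-0.017,0,0,0,0,0.95],
  ],
)

```text
time_s: 10.6
ee_pos: [0.3818, -0.1827, 0.0407]
eef_rot: [-3.133, -0.0, 2.536]
force: [0.1, -0.9, -0.4]
grip_width: 0.0916
```

```bash
cat > pk.py <<'E'
from h import *
import sys
C=np.array([.5212,-.1013]);yaw=np.radians(145);X=np.array([np.cos(yaw),np.sin(yaw)]);Y=np.array([-X[1],X[0]])
for n in sys.argv[2:] or ('top','scene'):
    p=shot(n,n+sys.argv[1]+'.png'); W=cloud(p); I=p['image'].astype(int)
    a=p['image'][130:260,240:390,::-1]; cv2.imwrite(f'pics/{n}{sys.argv[1]}c.png',cv2.resize(a,None,fx=5,fy=5,interpolation=cv2.INTER_CUBIC))
    q=np.stack([(W[...,:2]-C)@X,(W[...,:2]-C)@Y],-1)
    bright=(I.min(-1)>120)
    b=bright&(abs(q[...,0])<.1)&(q[...,1]>-.075)&(q[...,1]<.23)&(W[...,2]>.047)&(W[...,2]<.066)
    k,lab,s,_=cv2.connectedComponentsWithStats(b.astype(np.uint8))
    if k>1:
        i=1+s[1:,4].argmax(); P=q[lab==i].astype(np.float32); print(n,len(P),cv2.minAreaRect(P),P.min(0),P.max(0),'z',np.median(W[lab==i][:,2]))
    for d in cams.place_of(p,'pack')[:1]:
        w=ray(p,d['at'][0]*640,d['at'][1]*400,.034)[:2]-C; print('net',d['p'],w@X,w@Y)
E
python3 pk.py a
```

```text
top 668 ((-0.025000493973493576, 0.14990636706352234), (0.11372546851634979, 0.09711207449436188), 89.93998718261719) [-0.07357115  0.09306598] [0.02361391 0.20674247] z 0.057584137403085316
net 0.83 -0.002255518384225011 0.14678843613010842
scene 574 ((-0.003029830753803253, 0.1538814902305603), (0.13727858662605286, 0.11266972869634628), 4.3197760581970215) [-0.06843526  0.09320057] [0.06203659 0.21285772] z 0.05580058639854847
net 0.86 -0.004548279134363857 0.15052474263703242
```

View pics/topac.png

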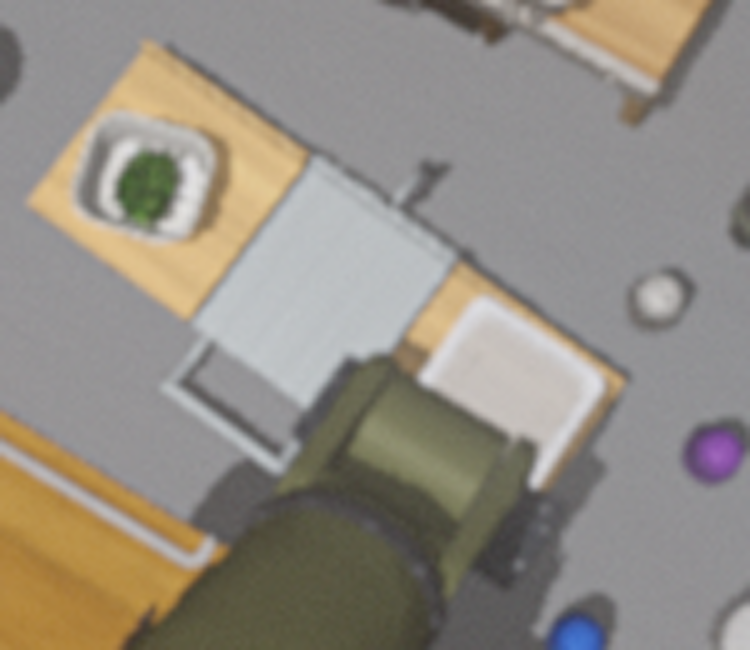

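View pics/sceneac.png

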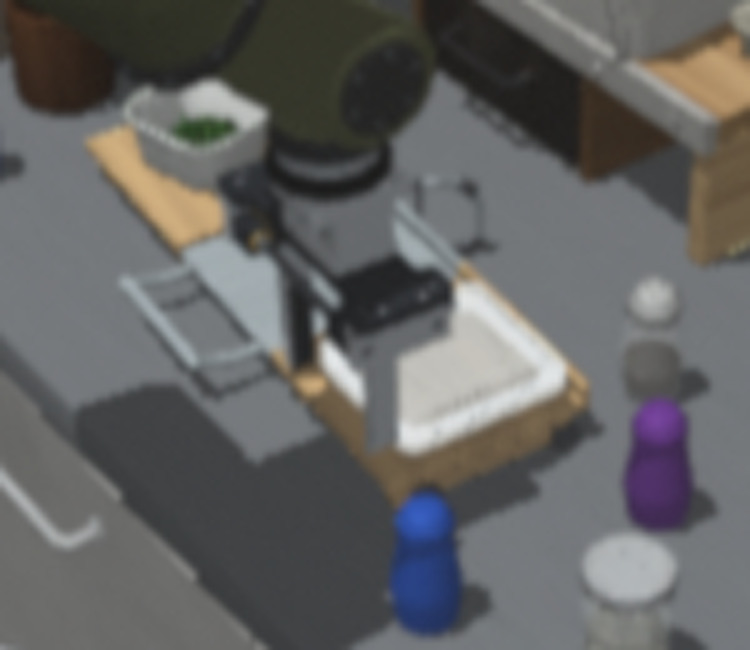

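Call:
servo_tool(
  rows=[
    [-0.01,0.007,0,0,0,0,0.95],
    [-0.016,0.012,0.03,0,0,0,0.95],
    [-0.016,0.012,0.07,0,0,-0.12,0.95],
    [-0.012,-0.02,0.09,0,0,-0.24,0.95],
    [-0.007,-0.05,0.09,0,0,-0.36,0.95],
    [0,-0.08,0.09,0,0,-0.48,0.95],
    [0.004,-0.107,0.09,0,0,-0.6,0.95],
    [0.004,-0.107,0.09,0,0,-0.72,0.95],
  ],
)

```text
time_s: 11.47
ee_pos: [0.3858, -0.2932, 0.1307]
eef_rot: [-3.134, 0.002, 1.808]
force: [1.2, 1.0, -0.4]
grip_width: 0.0915
```

Call:
servo_tool(
  rows=[
    [0,0,0,0,0,-0.12,0.95],
    [0,0,0,0,0,-0.24,0.95],
    [0,0,0,0,0,-0.36,0.95],
    [0,0,0,0,0,-0.48,0.95],
    [0,0,0,0,0,-0.6,0.95],
    [0,0,0,0,0,-0.72,0.95],
    [0,0,0,0,0,-0.84,0.95],
    [0,0,0,0,0,-0.85,0.95],
  ],
)

```text
time_s: 12.13
ee_pos: [0.3858, -0.2932, 0.1307]
eef_rot: [-3.134, 0.002, 0.952]
force: [-0.3, 0.4, 0.0]
grip_width: 0.0916
```

Call:
servo_tool(
  rows=[
    [0,0,-0.03,0,0,0.008,0.95],
    [0,0,-0.06,0,0,0.008,0.95],
    [0,0,-0.08,0,0,0.008,0.95],
    [0,0,-0.0895,0,0,0.008,0.95],
    [0.003,0.004,-0.0895,0,0,0.008,0.95],
    [0.006,0.008,-0.0895,0,0,0.008,0.95],
    [0.009,0.012,-0.0895,0,0,0.008,0.95],
    [0.009,0.012,-0.0895,0,0,0.008,0.95],
  ],
)

```text
time_s: 12.8
ee_pos: [0.396, -0.2809, 0.0425]
eef_rot: [-3.136, 0.002, 0.962]
force: [-0.4, -1.1, -0.1]
grip_width: 0.0918
```

Call:
servo_tool(
  rows=[
    [0.007,0.01,0,0,0,0,0.95],
    [0.014,0.02,0,0,0,0,0.95],
    [0.021,0.03,0,0,0,0,0.95],
    [0.028,0.04,0,0,0,0,0.95],
    [0.035,0.05,0,0,0,0,0.95],
    [0.042,0.06,0,0,0,0,0.95],
    [0.049,0.07,0,0,0,0,0.95],
    [0.056,0.08,0,0,0,0,0.95],
  ],
)

```text
time_s: 13.47
ee_pos: [0.4527, -0.2001, 0.0428]
eef_rot: [-3.137, 0.002, 0.962]
force: [-0.5, -0.4, -0.2]
grip_width: 0.0917
```

```bash
python3 pk.py b
```

```text
top 278 ((-0.004027381539344788, 0.009881360456347466), (0.12432031333446503, 0.0331062413752079), 3.658785343170166) [-0.0666685  -0.00542357] [0.05739866 0.02993088] z 0.0570573095156556
net 0.79 -0.005243227009953785 0.061142731546275406
scene 300 ((-0.016199149191379547, 0.07240127772092819), (0.09693438559770584, 0.07435623556375504), 0.28379085659980774) [-0.06468945  0.03520834] [0.0320833  0.10981899] z 0.05594240901794799
net 0.84 0.0005410190040601089 0.06605791930503266
```

View pics/topbc.png

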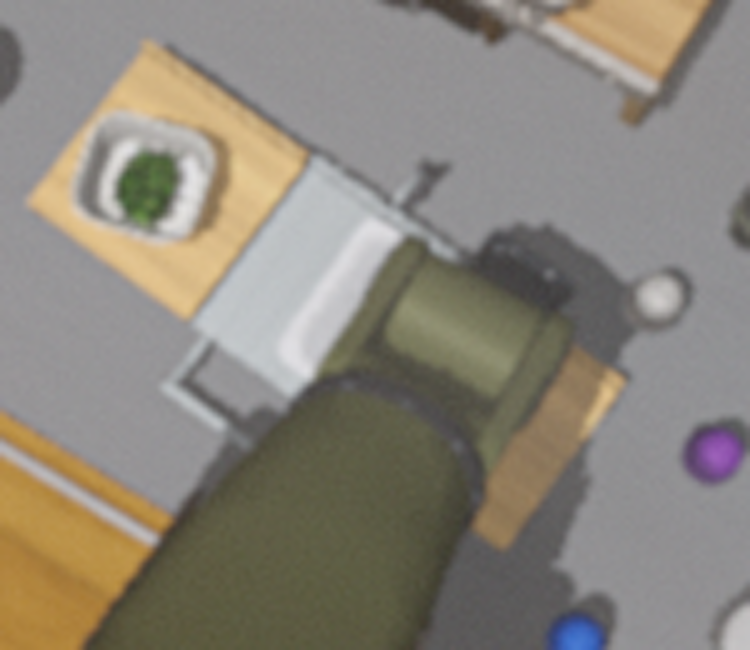

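View pics/scenebc.png

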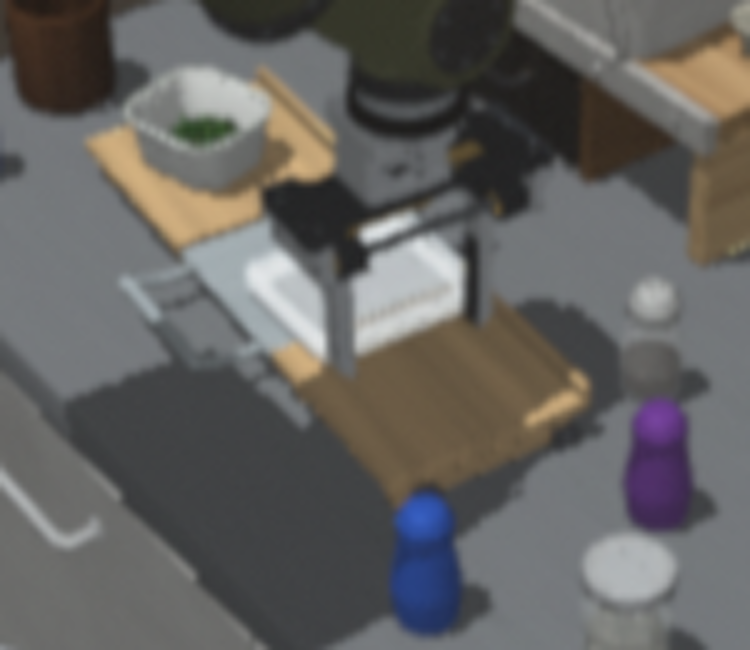

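Call:
servo_tool(
  rows=[
    [0.005,0.007,0,0,0,0,0.95],
    [0.01,0.014,0,0,0,0,0.95],
    [0.015,0.021,0,0,0,0,0.95],
    [0.02,0.028,0,0,0,0,0.95],
    [0.024,0.034,0,0,0,0,0.95],
    [0.027,0.039,0,0,0,0,0.95],
    [0.03,0.043,0,0,0,0,0.95],
    [0.03,0.043,0,0,0,0,0.95],
  ],
)

```text
time_s: 14.33
ee_pos: [0.4825, -0.1569, 0.0424]
eef_rot: [-3.136, 0.002, 0.964]
force: [-0.5, -0.6, -0.0]
grip_width: 0.0919
```

```bash
python3 pk.py c
```

```text
top 160 ((-0.0034735500812530518, -0.049394845962524414), (0.12349589914083481, 0.02470739744603634), 5.733637809753418) [-0.06614677 -0.05843401] [ 0.05741731 -0.03205191] z 0.05317718748844512
net 0.65 -0.009013729329959152 0.009704580346629741
scene 301 ((-0.014639921486377716, 0.01993929035961628), (0.08579068630933762, 0.0975269228219986), 89.06996154785156) [-0.0636186  -0.02279326] [0.03481338 0.06328022] z 0.053167035024224575
net 0.58 0.006966298790638847 0.023784947622370458
```

View pics/topcc.png

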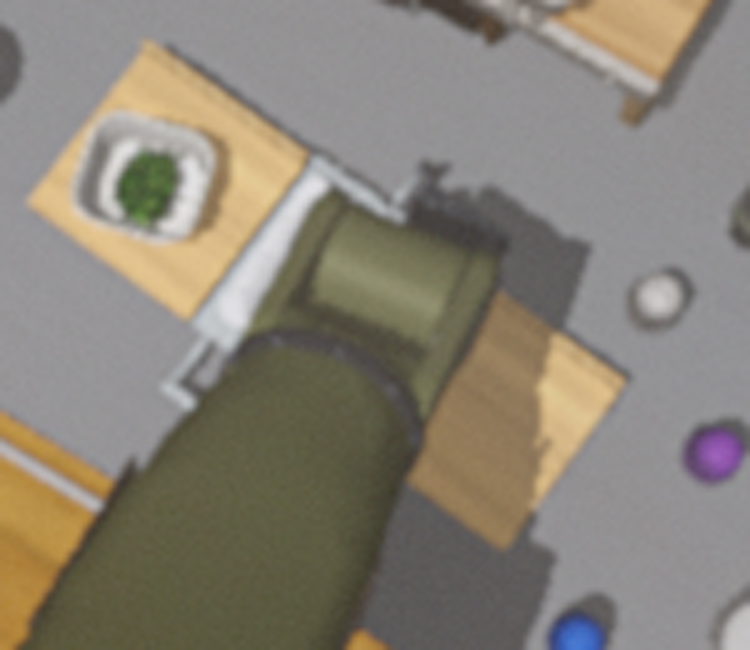

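View pics/scenecc.png

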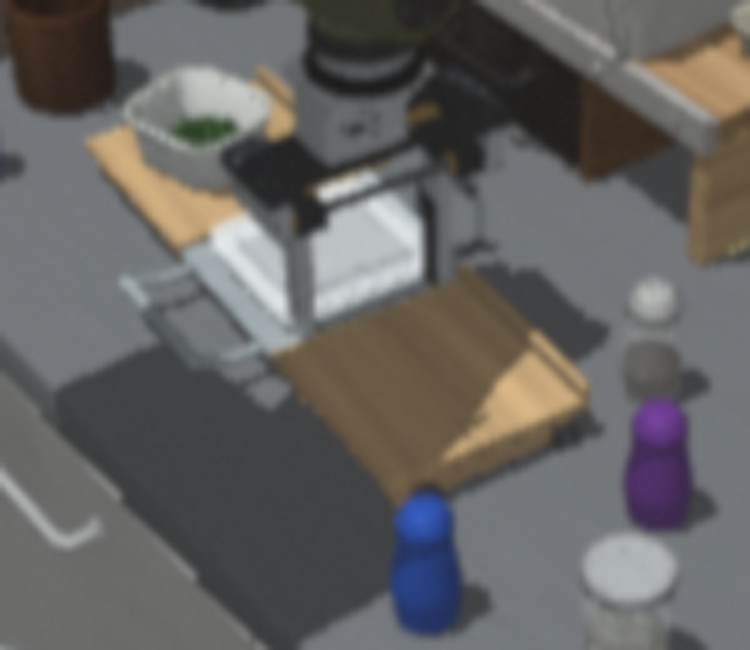

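Call:
servo_tool(
  rows=[
    [-0.006,-0.008,0,0,0,0,0.95],
    [-0.009,-0.013,0,0,0,0,0.95],
    [-0.009,-0.013,0.03,0,0,0,0.95],
    [-0.009,-0.013,0.07,0,0,0,0.95],
    [-0.04,-0.013,0.1,0,0,0,0.6],
    [-0.08,-0.013,0.11,0,0,0,0.3],
    [-0.12,0,0.11,0,0,0,0],
    [-0.15,0.03,0.11,0,0,0,0],
  ],
)

```text
time_s: 15.2
ee_pos: [0.3308, -0.1303, 0.1525]
eef_rot: [-3.137, 0.002, 0.96]
force: [0.9, 0.7, -0.3]
grip_width: 0.0687
```

```bash
python3 pk.py d
```

```text
top 1013 ((-0.007447227835655212, -0.0012700781226158142), (0.12942351400852203, 0.11300704628229141), 1.2187362909317017) [-0.0725303  -0.05807782] [0.0575631  0.05567378] z 0.05519359217337235
net 0.62 -0.008164433401869361 0.002728179003874404
scene 534 ((-0.002000086009502411, 0.00011502206325531006), (0.12494851648807526, 0.11375478655099869), 0.7875725030899048) [-0.06455406 -0.05746795] [0.06012877 0.05764502] z 0.05289617721998817
net 0.83 0.009542300470698427 0.022163648949649513
```

View pics/topdc.png

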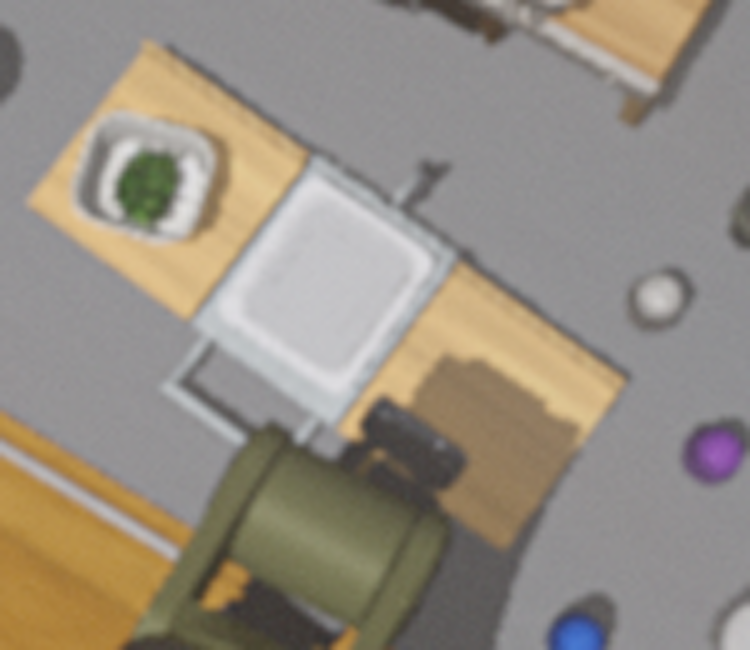

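View pics/scenedc.png

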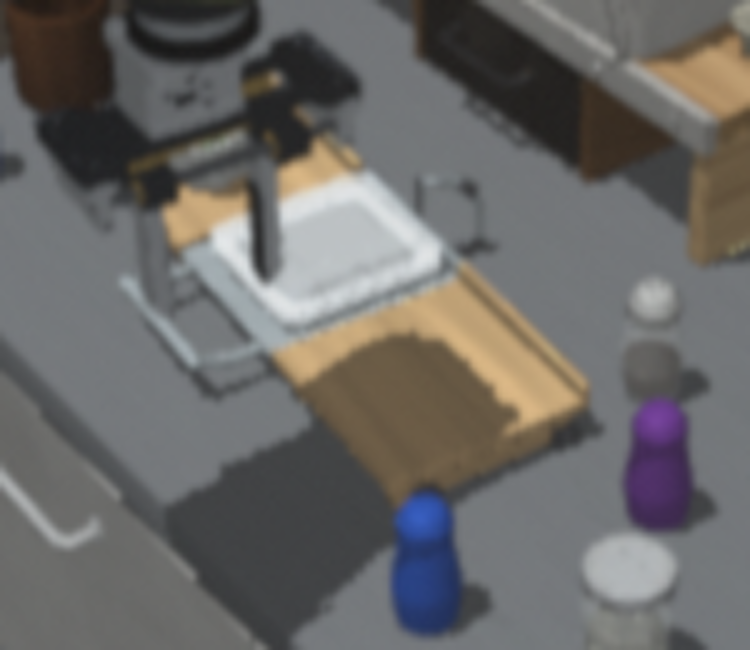

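Call:
servo_tool(
  rows=[
    [0.025,0.028,0,0,0,0,0],
    [0.05,0.055,0,0,0,0,0],
    [0.075,0.082,-0.02,0,0,0,0],
    [0.0895,0.1,-0.05,0,0,0,0],
    [0.0895,0.1,-0.08,0,0,0,0],
    [0.0895,0.1,-0.11,0,0,0,0],
    [0.0895,0.1,-0.13,0,0,0,0],
    [0.0895,0.1,-0.138,0,0,0,0],
  ],
)

```text
time_s: 16.07
ee_pos: [0.422, -0.0297, 0.0119]
eef_rot: [-3.134, 0.004, 0.962]
force: [-0.6, 0.3, 0.9]
grip_width: 0.0468
```

Call:
servo_tool(
  rows=[
    [0,0,0.002,0,0,0,-0.4],
    [0,0,0.002,0,0,0,-0.5],
    [0,0,0.002,0,0,0,-0.6],
    [0,0,0.002,0,0,0,-0.7],
    [0,0,0.002,0,0,0,-1],
    [0,0,0.002,0,0,0,-1],
    [0,0,0.002,0,0,0,-1],
    [0,0,0.002,0,0,0,-1],
  ],
  newtons=25,
)

```text
time_s: 16.73
ee_pos: [0.4222, -0.0296, 0.0145]
eef_rot: [-3.135, 0.003, 0.962]
force: [-2.8, 1.5, 7.0]
grip_width: 0.0089
```

```bash
python3 pk.py e scene
```

```text
scene 664 ((-0.0015174150466918945, 0.002126503735780716), (0.12635686993598938, 0.11497560888528824), 0.7443665266036987) [-0.06462128 -0.05586453] [0.06159747 0.05992876] z 0.05287021434490154
net 0.58 -0.0014148156306633107 0.016573481859825743
```

View pics/sceneec.png

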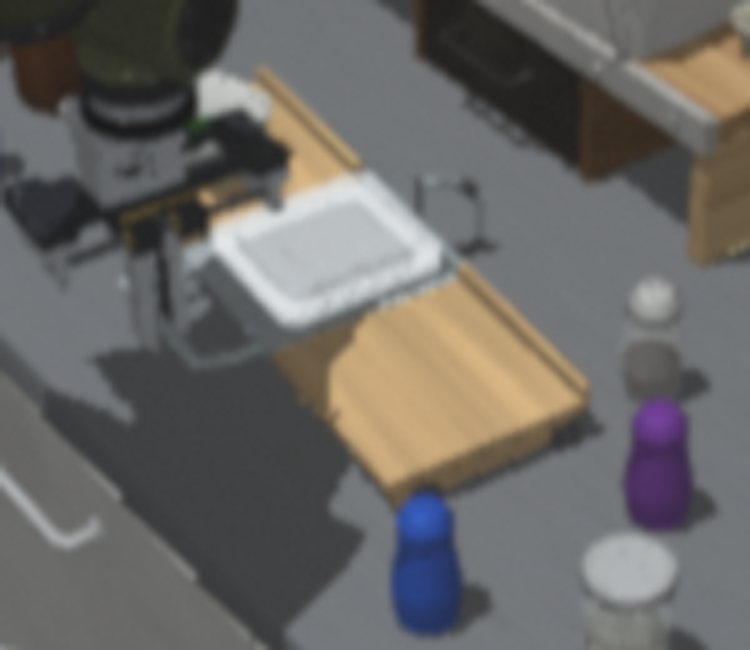

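Call:
servo_tool(
  rows=[
    [0.0002,-0.0002,0.008,0,0,0,-1],
    [0.0008,-0.0006,0.016,0,0,0,-1],
    [0.0016,-0.0011,0.024,0,0,0,-1],
    [0.0026,-0.0018,0.032,0,0,0,-1],
    [0.0039,-0.0028,0.04,0,0,0,-1],
    [0.0055,-0.0038,0.048,0,0,0,-1],
    [0.0074,-0.0052,0.0557,0,0,0,-1],
    [0.0094,-0.0066,0.0633,0,0,0,-1],
  ],
)

```text
time_s: 17.5
ee_pos: [0.4314, -0.0361, 0.0785]
eef_rot: [-3.134, 0.003, 0.962]
force: [-2.0, 3.5, -1.6]
grip_width: 0.0092
```

```bash
python3 pk.py f scene
cat > arc.py <<'E'
import sys,numpy as np
from station import ctrl
o=ctrl.get_obs(); p=o['ee_pos']; yaw=np.radians(145);X=np.array([np.cos(yaw),np.sin(yaw)])
C=np.array([.5212,-.1013]); x=(p[:2]-C)@X+.08; z=p[2]+.0188-.028
r0=np.hypot(x,z); ph=np.arctan2(z,x)-.0198
print('phi est',ph,'r',r0,'force',o['force'].round(1),'ee',p.round(4),o['grip_width'])
tgt=float(sys.argv[1]);
for f in np.linspace(0,1,9)[1:]:
    a=ph+(tgt-ph)*f+.0198; dx=.202*np.cos(a)-x; dz=.202*np.sin(a)-z
    print(np.round([*(dx*X),dz],4).tolist())
E
python3 arc.py .64
```

```text
scene 158 ((-0.0480213388800621, 0.0102115198969841), (0.13261520862579346, 0.07554284483194351), 61.943511962890625) [-0.072721   -0.06606938] [0.01336779 0.05738451] z 0.06088572604074621
net 0.74 -0.014442326109037383 -0.007526492474459525
phi est 0.3301056533360757 r 0.20311595327185977 force [-4.4  4.1 -0.8] ee [ 0.4315 -0.0362  0.0788] 0.009127828998603697
[0.0032, -0.0022, 0.0069]
[0.0057, -0.004, 0.0141]
[0.0085, -0.0059, 0.0212]
[0.0115, -0.008, 0.0281]
[0.0147, -0.0103, 0.0348]
[0.0181, -0.0127, 0.0415]
[0.0217, -0.0152, 0.0479]
[0.0256, -0.0179, 0.0542]
```

View pics/scenefc.png

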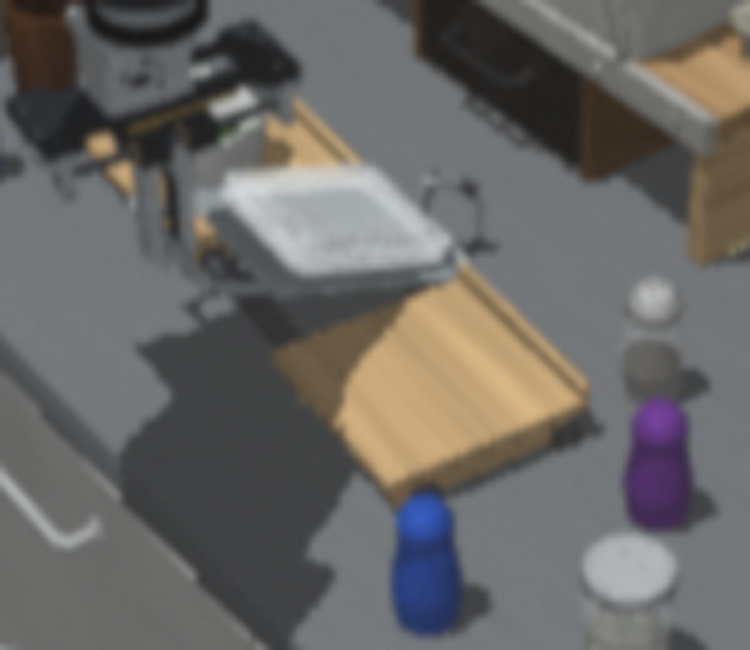

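Tray is rising with the pack against the lip; forces are low.

Call:
servo_tool(
  rows=[
    [0.0026,-0.0018,0.007,0,0,0,-1],
    [0.0051,-0.0036,0.0141,0,0,0,-1],
    [0.0079,-0.0055,0.0212,0,0,0,-1],
    [0.0109,-0.0076,0.0281,0,0,0,-1],
    [0.0141,-0.0099,0.0348,0,0,0,-1],
    [0.0175,-0.0123,0.0415,0,0,0,-1],
    [0.0212,-0.0148,0.0479,0,0,0,-1],
    [0.0251,-0.0175,0.0542,0,0,0,-1],
  ],
)

```text
time_s: 18.27
ee_pos: [0.4551, -0.0527, 0.1341]
eef_rot: [-3.128, 0.004, 0.962]
force: [-18.7, 13.4, 13.6]
grip_width: 0.0092
```

```bash
python3 arc.py .875
```

```text
phi est 0.6369019365006533 r 0.20455967666464478 force [-18.7  13.4  13.6] ee [ 0.4551 -0.0527  0.1341] 0.009175908420461053
[0.0047, -0.0033, 0.0031]
[0.0079, -0.0055, 0.0077]
[0.0112, -0.0078, 0.0122]
[0.0146, -0.0102, 0.0166]
[0.0181, -0.0127, 0.0208]
[0.0217, -0.0152, 0.0249]
[0.0254, -0.0178, 0.0289]
[0.0292, -0.0204, 0.0327]
```

```bash
sed -i "s/z=p\[2\]+.0188-.028/z=p[2]+.0188-.0315/; s/-.0198/-.009/; s/+.0198/+.009/; s/\.202\*/.2025*/g" arc.py; python3 arc.py .875
```

```text
phi est 0.6340085161291187 r 0.20244187801041683 force [-18.7  13.4  13.6] ee [ 0.4551 -0.0527  0.1341] 0.009175908420461053
[0.003, -0.0021, 0.0049]
[0.0062, -0.0043, 0.0096]
[0.0095, -0.0066, 0.0142]
[0.0129, -0.009, 0.0186]
[0.0164, -0.0115, 0.023]
[0.02, -0.014, 0.0272]
[0.0237, -0.0166, 0.0313]
[0.0275, -0.0193, 0.0352]
```

Call:
servo_tool(
  rows=[
    [0.003,-0.0021,0.0049,0,0,0,-1],
    [0.0062,-0.0043,0.0096,0,0,0,-1],
    [0.0095,-0.0066,0.0142,0,0,0,-1],
    [0.0129,-0.009,0.0186,0,0,0,-1],
    [0.0164,-0.0115,0.023,0,0,0,-1],
    [0.02,-0.014,0.0272,0,0,0,-1],
    [0.0237,-0.0166,0.0313,0,0,0,-1],
    [0.0275,-0.0193,0.0352,0,0,0,-1],
  ],
)

```text
time_s: 18.93
ee_pos: [0.4815, -0.0712, 0.1696]
eef_rot: [-3.124, 0.004, 0.963]
force: [-17.5, 14.1, -0.8]
grip_width: 0.0087
```

```bash
python3 arc.py .875|head -1
python3 - <<'E'
from h import *
C=np.array([.5212,-.1013]);yaw=np.radians(145);X=np.array([np.cos(yaw),np.sin(yaw)]);Y=np.array([-X[1],X[0]])
for n in('scene','top'):
    p=shot(n,n+'g.png')
    w=lambda x,y,z:pix(p,[*(C+x*X+y*Y),z])
    print(n,'hinge',w(-.08,.009,.028),[ (f,np.round(w(-.08-.045*np.sin(f),.009,.028+.045*np.cos(f)),1)) for f in(0.7,.875,1.05)])
    x,y=map(int,w(-.09,.009,.05)); a=p['image'][y-30:y+30,x-40:x+40,::-1]; print(x-40,y-30)
    cv2.imwrite(f'pics/{n}gc.png',cv2.resize(a,(800,600),interpolation=cv2.INTER_CUBIC))
    # plate angle from depth
    W=cloud(p); q=np.stack([(W[...,:2]-C)@X,(W[...,:2]-C)@Y,W[...,2]],-1)
    b=(abs(q[...,1])<.05)&(q[...,2]>.06)&(q[...,2]<.14)&(q[...,0]<.02)&(q[...,0]>-.12)
    P=q[b]; 
    if len(P)>30:
        c=P-np.median(P,0); 
        for _ in range(5):
            u,s,v=np.linalg.svd(c-c.mean(0),full_matrices=False); d=(c-c.mean(0))@v[2]; c=c[abs(d)<.006]
        nn=v[2]*np.sign(v[2][2]); print('plane normal',nn,'tilt',np.arctan2(-nn[0],nn[2]),len(c))
E
```

```text
phi est 0.8705712738177445 r 0.2035876588551055 force [-17.5  14.1  -0.8] ee [ 0.4815 -0.0712  0.1696] 0.008690161961966899
scene hinge (np.float64(325.39383105840864), np.float64(176.50809677465728)) [(0.7, array([332.4, 165.9])), (0.875, array([333.8, 166.7])), (1.05, array([334.9, 167.8]))]
287 140
plane normal [-0.63265764  0.09468677  0.76862131] tilt 0.6886726770790971 160
top hinge (np.float64(318.89406657439764), np.float64(172.44468081950566)) [(0.7, array([323.4, 164.2])), (0.875, array([324.3, 163.4])), (1.05, array([325.1, 162.8]))]
280 139
plane normal [-0.71571594  0.01270187  0.69827599] tilt 0.7977313830145721 185
```

View pics/scenegc.png

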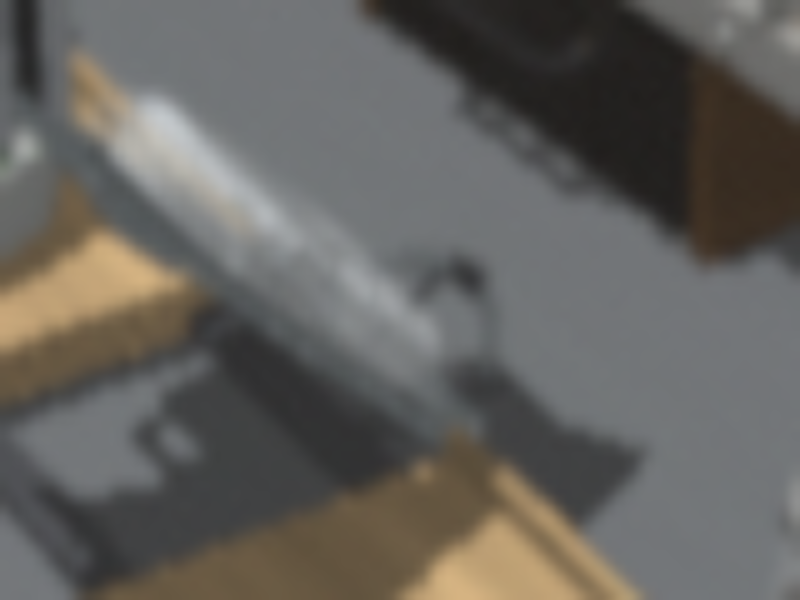

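View pics/topgc.png

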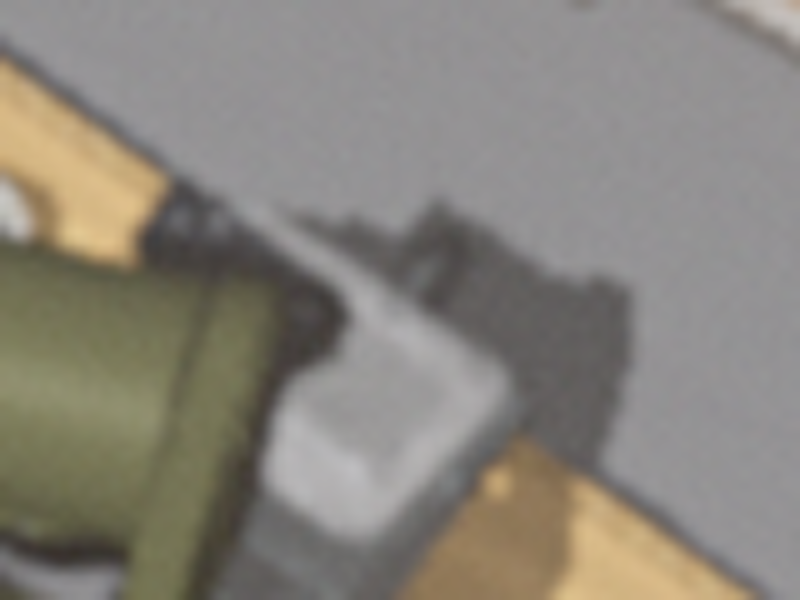

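```bash
cat > chk.py <<'E'
from h import *
import sys
C=np.array([.5212,-.1013]);yaw=np.radians(145);X=np.array([np.cos(yaw),np.sin(yaw)]);Y=np.array([-X[1],X[0]])
p=cams.camera('scene'); x0,y0=260,110; S=8
a=cv2.resize(np.ascontiguousarray(p['image'][y0:y0+75,x0:x0+100,::-1]),None,fx=S,fy=S,interpolation=cv2.INTER_CUBIC)
cv2.imwrite('pics/'+sys.argv[1]+'_raw.png',a)
for f,c in((.75,(0,0,255)),(.875,(0,255,0)),(1.0,(255,0,0))):
    def T(r,y,h): return [*(C+(-.08+r*np.cos(f)-h*np.sin(f))*X+y*Y), .028+r*np.sin(f)+h*np.cos(f)]
    L=lambda q:cv2.polylines(a,[np.int32([(np.array(pix(p,T(*v)))+.5-[x0,y0])*S for v in q])],False,c,1)
    L([(.005,.065,.003),(.155,.065,.003),(.155,-.065,.003)])
    L([(0,.009,0),(0,.009,.045)])
    L([(.202,-.05,.004),(.202,.05,.004)])
cv2.imwrite('pics/'+sys.argv[1]+'.png',a)
E
python3 chk.py k1
```

```text
(no output)
```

View pics/k1.png

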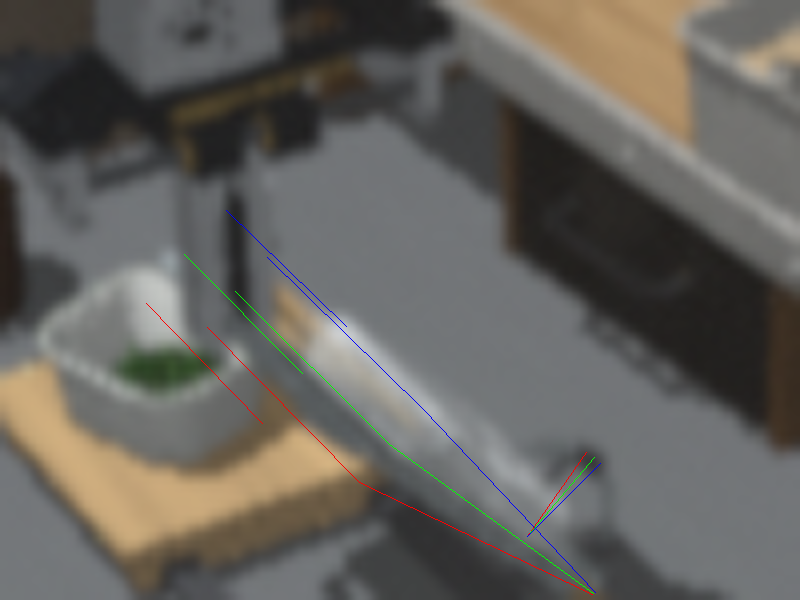

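View pics/k1_raw.png

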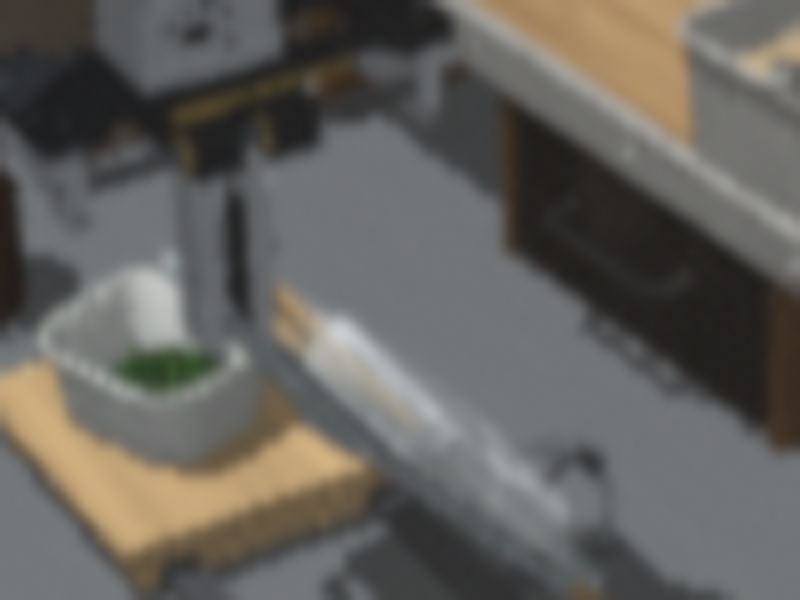

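Call:
servo_tool(
  rows=[
    [0.0005,-0.0003,0.001,0,0,0,-1],
    [0.001,-0.0007,0.002,0,0,0,-1],
    [0.0011,-0.0007,0.0023,0,0,0,-1],
    [0.0011,-0.0007,0.0023,0,0,0,-1],
    [0.0011,-0.0007,0.0023,0,0,0,-1],
    [0.0011,-0.0007,0.0023,0,0,0,-1],
    [0.0011,-0.0007,0.0023,0,0,0,-1],
    [0.0011,-0.0007,0.0023,0,0,0,-1],
  ],
)

```text
time_s: 19.75
ee_pos: [0.4829, -0.0723, 0.1714]
eef_rot: [-3.125, 0.005, 0.962]
force: [5.8, 0.3, -22.8]
grip_width: 0.009
```

```bash
python3 arc.py .875|head -1; python3 chk.py k2
```

```text
phi est 0.8830363677012116 r 0.20383641242703635 force [  5.8   0.3 -22.8] ee [ 0.4829 -0.0723  0.1714] 0.008973697849932417
```

View pics/k2.png

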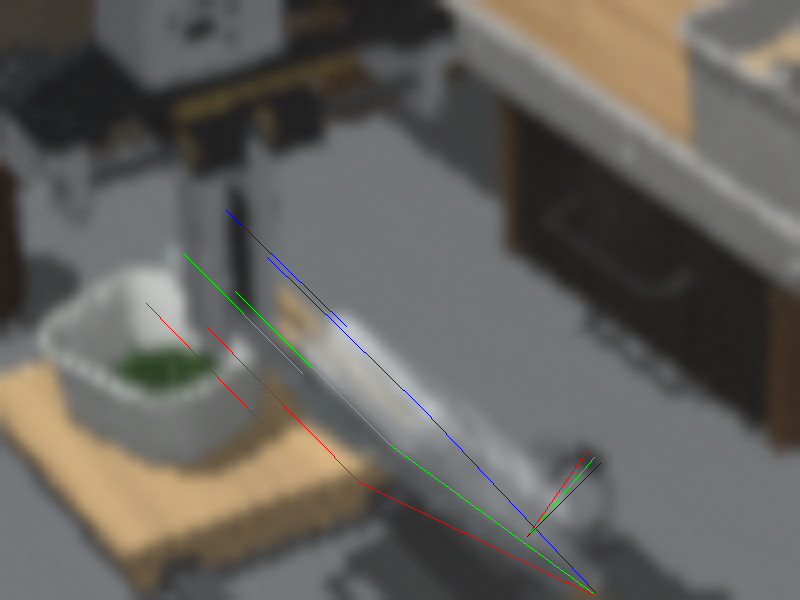

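Call:
servo_tool(
  rows=[
    [0,0,0,0,0,0,-1],
    [0,0,0,0,0,0,-1],
    [0,0,0,0,0,0,-1],
    [0,0,0,0,0,0,-1],
    [0,0,0,0,0,0,-1],
    [0,0,0,0,0,0,-1],
    [0,0,0,0,0,0,-1],
    [0,0,0,0,0,0,-1],
  ],
)

```text
time_s: 20.47
ee_pos: [0.483, -0.0723, 0.1713]
eef_rot: [-3.125, 0.005, 0.962]
force: [3.0, 2.5, -17.6]
grip_width: 0.0091
```

Call:
servo_tool(
  rows=[
    [0,0,0,0,0,0,-1],
    [0,0,0,0,0,0,-1],
    [0,0,0,0,0,0,-1],
    [0,0,0,0,0,0,-1],
    [0,0,0,0,0,0,-1],
    [0,0,0,0,0,0,-1],
    [0,0,0,0,0,0,-1],
    [0,0,0,0,0,0,-1],
  ],
)

```text
time_s: 21.13
ee_pos: [0.483, -0.0723, 0.1713]
eef_rot: [-3.125, 0.005, 0.962]
force: [2.3, 2.5, -17.5]
grip_width: 0.0091
```

Call:
servo_tool(
  rows=[
    [0,0,0,0,0,0,-1],
    [0,0,0,0,0,0,-1],
    [0,0,0,0,0,0,-1],
    [0,0,0,0,0,0,-1],
    [0,0,0,0,0,0,-1],
    [0,0,0,0,0,0,-1],
    [0,0,0,0,0,0,-1],
    [0,0,0,0,0,0,-1],
  ],
)

```text
time_s: 21.8
ee_pos: [0.483, -0.0723, 0.1713]
eef_rot: [-3.125, 0.005, 0.962]
force: [1.9, 1.2, -17.8]
grip_width: 0.009
```

Call:
servo_tool(
  rows=[
    [0,0,0,0,0,0,-1],
    [0,0,0,0,0,0,-1],
    [0,0,0,0,0,0,-1],
    [0,0,0,0,0,0,-1],
    [0,0,0,0,0,0,-1],
    [0,0,0,0,0,0,-1],
    [0,0,0,0,0,0,-1],
    [0,0,0,0,0,0,-1],
  ],
)

```text
time_s: 22.47
ee_pos: [0.483, -0.0723, 0.1713]
eef_rot: [-3.125, 0.005, 0.962]
force: [2.7, 1.8, -17.4]
grip_width: 0.0095
```

```bash
python3 arc.py .56
python3 - <<'E'
from h import *
C=np.array([.5212,-.1013]);yaw=np.radians(145);X=np.array([np.cos(yaw),np.sin(yaw)]);Y=np.array([-X[1],X[0]])
p=shot('scene','h.png'); a=p['image'][145:190,305:365,::-1]; cv2.imwrite('pics/hc.png',cv2.resize(a,(800,600),interpolation=cv2.INTER_CUBIC))
E
```

```text
phi est 0.8830301991862608 r 0.2037842343490248 force [  2.7   1.8 -17.4] ee [ 0.483  -0.0723  0.1713] 0.009537791538013192
[-0.0045, 0.0031, -0.0063]
[-0.0094, 0.0066, -0.0118]
[-0.0142, 0.0099, -0.0175]
[-0.0187, 0.0131, -0.0235]
[-0.0231, 0.0162, -0.0297]
[-0.0273, 0.0191, -0.0361]
[-0.0312, 0.0219, -0.0427]
[-0.0349, 0.0245, -0.0495]
```

View pics/hc.png

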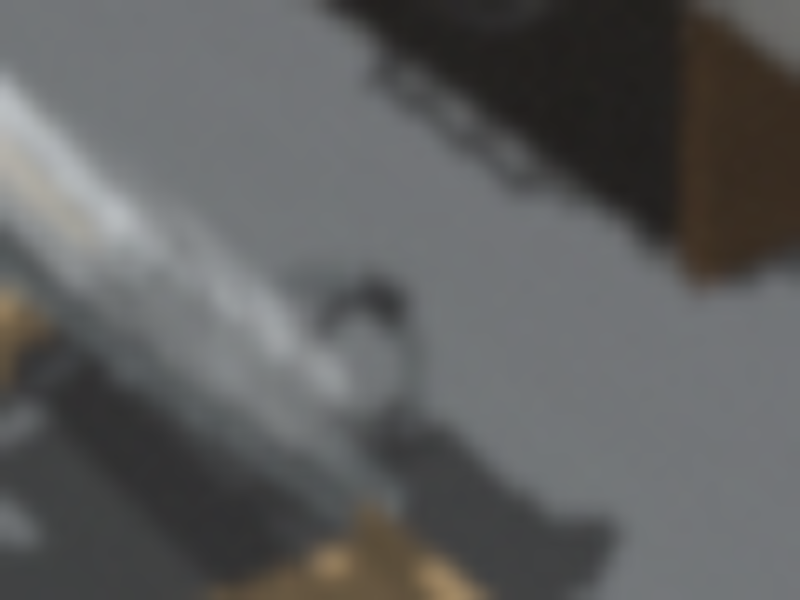

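Call:
servo_tool(
  rows=[
    [-0.005,0.0035,-0.005,0,0,0,-1],
    [-0.01,0.007,-0.0108,0,0,0,-1],
    [-0.0148,0.0103,-0.0166,0,0,0,-1],
    [-0.0193,0.0135,-0.0227,0,0,0,-1],
    [-0.0237,0.0166,-0.029,0,0,0,-1],
    [-0.0279,0.0195,-0.0355,0,0,0,-1],
    [-0.0318,0.0223,-0.0422,0,0,0,-1],
    [-0.0355,0.0249,-0.049,0,0,0,-1],
  ],
)

```text
time_s: 23.18
ee_pos: [0.4472, -0.047, 0.122]
eef_rot: [-3.125, 0.004, 0.962]
force: [0.8, 2.1, -0.3]
grip_width: 0.0093
```

```bash
python3 arc.py .28
```

```text
phi est 0.5577682009130654 r 0.2035704911176152 force [ 0.8  2.1 -0.3] ee [ 0.4472 -0.047   0.122 ] 0.00927485098115991
[-0.0023, 0.0016, -0.0066]
[-0.0051, 0.0036, -0.0127]
[-0.0078, 0.0054, -0.0189]
[-0.0102, 0.0072, -0.0253]
[-0.0125, 0.0088, -0.0317]
[-0.0147, 0.0103, -0.0383]
[-0.0166, 0.0116, -0.0449]
[-0.0183, 0.0128, -0.0516]
```

Call:
servo_tool(
  rows=[
    [-0.003,0.0021,-0.006,0,0,0,-1],
    [-0.0057,0.004,-0.0122,0,0,0,-1],
    [-0.0083,0.0058,-0.0185,0,0,0,-1],
    [-0.0107,0.0075,-0.025,0,0,0,-1],
    [-0.0129,0.009,-0.0315,0,0,0,-1],
    [-0.015,0.0105,-0.0381,0,0,0,-1],
    [-0.0168,0.0118,-0.0447,0,0,0,-1],
    [-0.0185,0.013,-0.0515,0,0,0,-1],
  ],
)

```text
time_s: 23.85
ee_pos: [0.4286, -0.0339, 0.0699]
eef_rot: [-3.125, 0.004, 0.963]
force: [1.1, 1.3, -0.7]
grip_width: 0.0091
```

```bash
python3 arc.py .06
```

```text
phi est 0.27676135613323255 r 0.20276322896444562 force [ 1.1  1.3 -0.7] ee [ 0.4286 -0.0339  0.0699] 0.009119867375036193
[-0.001, 0.0007, -0.0054]
[-0.0021, 0.0015, -0.0107]
[-0.0031, 0.0021, -0.016]
[-0.0039, 0.0027, -0.0214]
[-0.0047, 0.0033, -0.0268]
[-0.0053, 0.0037, -0.0323]
[-0.0058, 0.004, -0.0377]
[-0.0061, 0.0043, -0.0432]
```

Call:
servo_tool(
  rows=[
    [-0.001,0.0007,-0.0054,0,0,0,-1],
    [-0.0021,0.0015,-0.0107,0,0,0,-1],
    [-0.0031,0.0021,-0.016,0,0,0,-1],
    [-0.0039,0.0027,-0.0214,0,0,0,-1],
    [-0.0047,0.0033,-0.0268,0,0,0,-1],
    [-0.0053,0.0037,-0.0323,0,0,0,-1],
    [-0.0058,0.004,-0.0377,0,0,0,-1],
    [-0.0061,0.0043,-0.0432,0,0,0,-1],
  ],
)

```text
time_s: 24.52
ee_pos: [0.4225, -0.0297, 0.0262]
eef_rot: [-3.125, 0.004, 0.962]
force: [0.5, 0.9, -0.5]
grip_width: 0.0094
```

```bash
python3 arc.py .0
```

```text
phi est 0.057656899261499396 r 0.202380283084198 force [ 0.5  0.9 -0.5] ee [ 0.4225 -0.0297  0.0262] 0.009404807341403353
[-0.0002, 0.0001, -0.0014]
[-0.0002, 0.0002, -0.0029]
[-0.0003, 0.0002, -0.0044]
[-0.0003, 0.0002, -0.0058]
[-0.0004, 0.0003, -0.0073]
[-0.0004, 0.0003, -0.0087]
[-0.0004, 0.0003, -0.0102]
[-0.0005, 0.0003, -0.0117]
```

Call:
servo_tool(
  rows=[
    [-0.0002,0.0001,-0.0014,0,0,0,-1],
    [-0.0002,0.0002,-0.0029,0,0,0,-1],
    [-0.0003,0.0002,-0.0044,0,0,0,-1],
    [-0.0003,0.0002,-0.0058,0,0,0,-1],
    [-0.0004,0.0003,-0.0073,0,0,0,-1],
    [-0.0004,0.0003,-0.0087,0,0,0,-1],
    [-0.0004,0.0003,-0.01,0,0,0,-1],
    [-0.0005,0.0003,-0.011,0,0,0,-1],
  ],
)

```text
time_s: 25.18
ee_pos: [0.4224, -0.0293, 0.0166]
eef_rot: [-3.126, 0.004, 0.963]
force: [-10.7, 4.5, 37.3]
grip_width: 0.0094
```

```bash
python3 pk.py i scene;python3 arc.py 0|head -1
```

```text
scene 670 ((-0.004823677241802216, 0.004614625126123428), (0.11780092865228653, 0.12510766088962555), 89.96089172363281) [-0.06739401 -0.05431949] [0.05772205 0.06351359] z 0.05276810681928179
net 0.92 0.0061494578577391545 0.008669579451412453
phi est 0.010518306015951067 r 0.2022780993614823 force [-9.2  2.8 29.9] ee [ 0.4224 -0.0293  0.0166] 0.00917816040574052
```

View pics/sceneic.png

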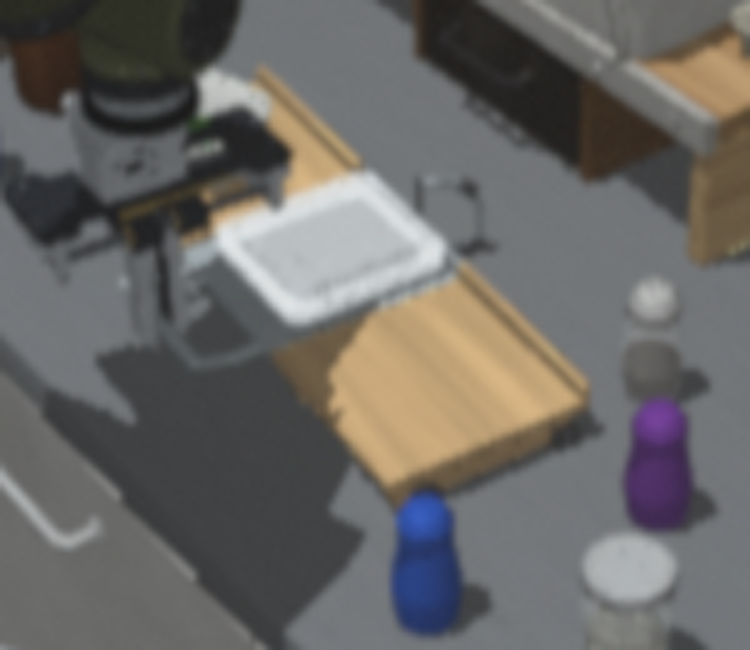

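Call:
servo_tool(
  rows=[
    [0,0,0,0,0,0,-1],
    [0,0,0,0,0,0,-0.8],
    [0,0,0,0,0,0,-0.5],
    [0,0,0,0,0,0,-0.2],
    [0,0,0,0,0,0,0],
    [0,0,0,0,0,0,0],
    [0,0,0,0,0,0,0],
    [0,0,0,0,0,0,0],
  ],
)

```text
time_s: 25.95
ee_pos: [0.4224, -0.0293, 0.0166]
eef_rot: [-3.126, 0.004, 0.963]
force: [0.2, 0.5, -0.6]
grip_width: 0.0453
```

Call:
servo_tool(
  rows=[
    [0,0,0.015,0,0,0,0],
    [0,0,0.04,0,0,0,0],
    [0,0,0.07,0,0,0,0],
    [0,0,0.1,0,0,0,0],
    [-0.02,0,0.13,0,0,0,0],
    [-0.05,0.03,0.16,0,0,0,0],
    [-0.08,0.06,0.18,0,0,0,0],
    [-0.1,0.1,0.19,0,0,0,0],
  ],
)

```text
time_s: 26.62
ee_pos: [0.3304, 0.0553, 0.203]
eef_rot: [-3.128, 0.002, 0.96]
force: [-0.1, 1.9, 0.6]
grip_width: 0.0468
```

Call:
servo_tool(
  rows=[
    [-0.02,0.04,0,0,0,0,0],
    [-0.03,0.08,0,0,0,0,0],
    [-0.04,0.12,0,0,0,0,0],
    [-0.04,0.14,0,0,0,0,0],
    [-0.04,0.14,0,0,0,0,0],
    [-0.04,0.14,0,0,0,0,0],
    [-0.04,0.14,0,0,0,0,0],
    [-0.04,0.14,0,0,0,0,0],
  ],
)

```text
time_s: 27.28
ee_pos: [0.2906, 0.1945, 0.203]
eef_rot: [-3.128, 0.003, 0.959]
force: [-0.4, 0.3, -1.2]
grip_width: 0.0471
```

```bash
python3 pk.py j
python3 - <<'E'
import cv2
a=cv2.imread('pics/scenej.png');cv2.imwrite('pics/scenejw.png',cv2.resize(a[100:300,200:467],(800,600),interpolation=cv2.INTER_CUBIC))
a=cv2.imread('pics/topj.png');cv2.imwrite('pics/topjw.png',cv2.resize(a[110:310,190:457],(800,600),interpolation=cv2.INTER_CUBIC))
E
```

```text
top 1009 ((-0.008861590176820755, -0.00134340301156044), (0.12516173720359802, 0.11291208118200302), 1.4240074157714844) [-0.07233304 -0.05791858] [0.0537672  0.05598284] z 0.0551574048534243
net 0.68 -0.012690339733887042 0.004646469853799909
scene 652 ((-0.004925176501274109, 0.0012209564447402954), (0.11498464643955231, 0.12409207224845886), 89.61239624023438) [-0.06674785 -0.05638724] [0.0572513  0.05897981] z 0.053123403383651416
net 0.58 0.010775364684295968 0.027842820864247934
```

View pics/scenejw.png

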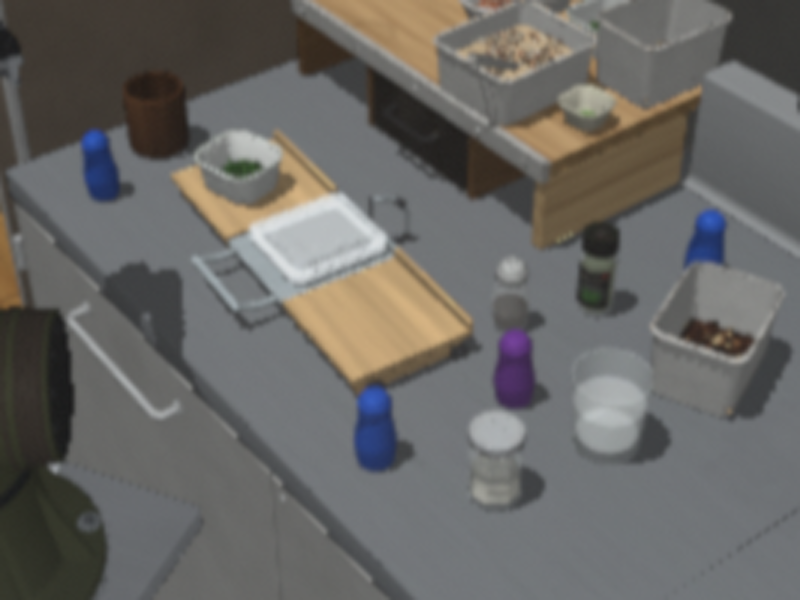

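View pics/topjw.png

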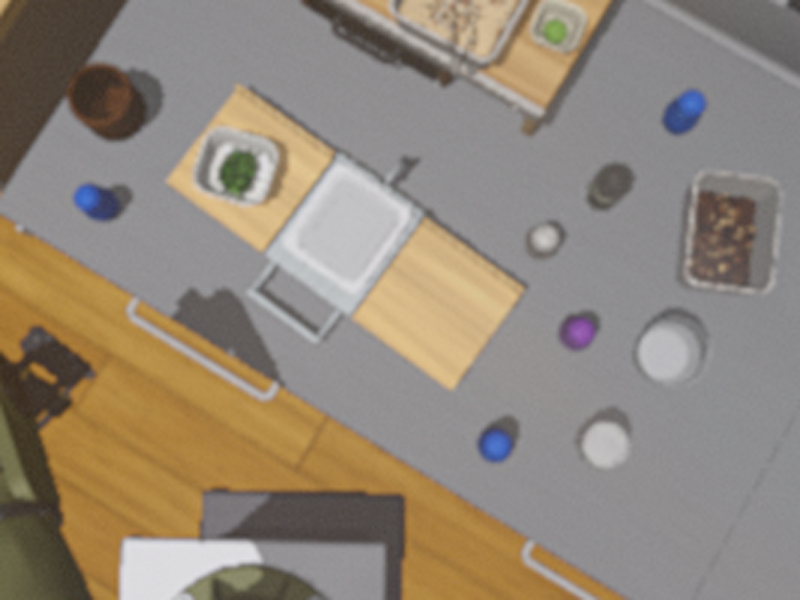

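```bash
python3 -c "
from station import hand_in
print(hand_in())"
```

```text
the job is handed in; nothing more can be done
None
```

The job is done and handed in, about 28 s into the 72 s allowed.

- **Mill:** I took it off the tray and stood it upright on the worktop behind the right-hand end of the stand.
- **Pack:** I pushed it against the fence, then slid it along the fence into the tray without lifting it. It lies flat and centred.
- **Tray:** I raised it by its bar to about 0.87–0.88 rad (50 degrees), worked out from the arm's position. I held it there for about 2.7 s with the arm's reading unchanged.
- **Finish:** I lowered the tray to its stop, let go and backed the arm clear.

**Last checks:** both cameras show the tray down with the pack flat and square in it, within about 5 mm of its place. The mill is standing, and the greens and the other things look unmoved in the pictures. The highest wrist force I read was about 39 N, when the tray met its stop.

**What did not fully agree:**
- **Tilt:** the pointer against the mark was too small in the pictures to read well. It looked to be on the mark. The tray's edge in the scene camera suggested 0.82–0.86 rad, and two rough depth fits to the pack gave 0.69 and 0.80. I trusted the arm's position, because the fits were noisy.
- **Bar grip:** the bar slipped about 2 mm in the fingers while being raised and lowered.
- **Pack network:** in the last picture, the scene camera's network put the pack about 28 mm off to the side. I went by the depth and the picture instead.

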